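# Walk the drawer caddy home and restock its tray

### The arm

A 6-joint arm with a two-finger parallel gripper is mounted at the origin on the work surface. World frame = base frame: x ahead of the robot, y to its left, z up, the work surface at z = 0. Lengths are in m, angles in rad, forces in N, time in s.
With the tool pointing down it reaches from about 0.325 to 1 m from the base axis. Payload 5.1 kg.
Tool frame: the origin (TCP) lies on the mounting face of the last link; the fingertips stand 173 mm ahead of it and the grasp point (between the pads) lies 155 mm ahead of it (arm.finger_overhang is the distance from the TCP to the fingertips, in m); z points along the fingers, y is the direction in which the jaws open and shut (so a half turn about z gives the same grasp; the last joint's range is limited). The gripper opens to 85 mm and grips with 20 to 120 N. Pads are 22 mm wide; open, the fingers measure 114 mm over their backs; the gripper's body (76 mm by 85 mm) begins 54 mm behind the grasp point. The pads swing forward as they close: fully open they stand 13 mm farther back than shut.
Start: joints at [-1.307, 0.124, 1.65, -0, 1.367, -0.083], TCP at [0.221, -0.611, 0.405] pointing down, gripper open.
Joint ranges: [-2.61, 2.61], [-1.02, 2.33], [0.03, 2.71], [-1.35, 4.49], [0.32, 2.68], [-2.91, 2.91]. Speed limits (rad/s): [2.57, 2.57, 3.14, 3.14, 3.14, 3.14].

### API

Orientations are given as a unit quaternion [x, y, z, w].
In Python, from workcell import arm gives the robot as it stands.
- The arm moves only by the tool carry_out, never from a script. Its argument "deltas" is one flat list of numbers, 5 for each row, row after row: the shift along the world's x, y, z in mm, then the turn about the world's z in degrees, then the opening, from 0 (shut) to 1 (fully open). In form: [x, y, z, roll, gripper, x, y, z, roll, gripper, ...]. A call has 1 to 8 rows; each row shifts and turns the pose as measured when the row begins; what a row does not reach is not made up. A row lasts 1/12 s, in which the tool goes at most 41.7 mm and 7.16 degrees, less where a joint would pass 70% of its speed; a pose out of reach is approached as far as the arm can. A call is refused whole if a number of a shift passes 41.7 or a number of a turn 7.16, either way. A call with a gripper value outside its range is refused whole. The fingers move at their own pace and stop on an object; "grip_force" is the grip in N (left out, the last holds). Time passes only in rows, so rows that do not move let the fingers close. It gives the time, the measured TCP pose, the force and the opening at its end, in the units of the state.
- arm.sense(): the state, without advancing time (a new reading comes with each control period).
- arm.grab_frame(name): name is "scene" or "top" or "wrist"; returns the picture (400x640x3 uint8, red, green, blue); there is no depth.
- arm.calibration(name): a dict with "mtx" (3x3 intrinsics, pixels), "k1" (the pictures are not rectified: a ray, as slopes to the right and down, at radius r is drawn at 1 + k1 r^2 times it, then the intrinsics apply), "world_from_camera" (4x4, takes a point from camera to world coordinates); the wrist camera has in their place "hand_eye" (4x4, takes a point from camera to tool coordinates, whose origin is the TCP and whose axes are the flange's). Camera axes: x right, y up, looking along -z (the intrinsics and any distortion apply to the point x, -y, -z); pixel columns grow to the right and rows downward; lengths in m; the calibration is good to about 2 mm. A picture is of the moment at which its call begins: read the wrist's pose just before it. calibration takes no time and is no camera call.
- arm.finish_job(): hands the job in, once; it reports no verdict.
Trained networks look in the newest picture that a camera, given by its name, has taken for a name from the list of things; names that differ only in an ending like _2 or _b are one class to them, and where a whole thing is asked for, a point or a joint stands for the part that bears it (a point fixed in the world has none). Each returns a list of dicts, best first, with "p" (0 to 1); they miss things now and then, are a little off and sometimes report something else, mostly with a low value. They report only what shows in the picture. A call takes as long as a camera call. They do not tell look-alikes from the thing itself.
- arm.trace(camera, label): "region" (400x640 bool, what is visible of it) and "point" ([column, row] in pixels, amid what is visible of it).
- arm.mark_of(camera, label): "point" ([column, row] in pixels: a listed point, or the origin of a listed thing).
The state is a dict: "clock": time; "joints": joint angles; "joint_vel": joint speeds; "tau": joint torques, N m; "tool_pos": TCP position; "eef_rot": TCP orientation; "contact_force": force on the tool from outside, world axes, zero at the start; "torque": the same for the moment, N m; "grip_width": opening from 0.0 (shut) to 1.0 (fully open).
Only numpy, scipy, OpenCV 4.12 (cv2) and the standard library are available. Lean on these libraries where they do the work, as an engineer would, in place of code of your own. Each camera call takes 0.05 s, during which the arm holds its last target. There are 200 camera calls.

### The job

Walk the heavy drawer caddy away from you until it sits square against the back rail, pushing on its two front corner posts, a little on each in turn so that it never swings more than about 10 degrees out of square; do not press its drawer front or haul it by the tray rim. Once it is home, stand the wooden salt cellar upright on the tray floor between the two jars, nudging them gently apart to make room, without tipping them or lifting them out. Leave the bowl, mug and tongs where they are.

Things in the scene. Friction and masses are not known exactly. Their poses are not given: they have to be found in the camera images.
- rail: Fixed galvanised back rail, an upright strip 360 long, 40 high. Origin: middle of its front face, at shelf level; x points away from the robot, square to the rail; y along it, z up. At each end a lip 10 thick, 40 high comes 45 forward (to x = -45), inner faces at y = +-170, so the caddy has 30 to spare each side when home.
- caddy: Heavy grey plastic caddy, about 1.6 kg, loose; flat base 160 deep (x) by 280 wide (y), carcass 62 high. Origin: centre of its underside; x to its back, y to its left, z up. Home: back face (x = +80) against the rail, so origin at x = -80, y about 0 in the rail's frame, axes parallel. Sliding takes 4 to 16 N; pushing one post swings it about a point near the other, which hardly moves.
- post_left (a point): Centre of the front face (caddy x = -80, y = +115) of the left corner post, 31 above the shelf; axes as the caddy's. Each post is 50 wide (y from 90 to 140) and 62 high.
- post_right (a point): The same on the right corner post (caddy y = -115).
- tray (a point): Centre of the floor of the open tray on the caddy, at x = +25, y = 0, z = 62 in the caddy's frame; axes as the caddy's. Inside it is 72 deep (x) by 212 wide (y); its plywood rim is 5 thick and 28 high above the floor.
- caddy_rim: The plywood rim round the tray, part of the caddy. Origin as point tray.
- caddy_drawer: White tilt-out drawer front of the caddy, 174 wide, 46 high, set back between the posts: its face is at caddy x = -50 and its pull lip, 60 wide, reaches x = -59. Hinged along its lower edge; origin at the middle of the hinge. Stays shut; not to be pressed.
- jar_a: Empty clear acrylic jar with an aluminium twist cap, 56 in diameter, 70 high, 90 g, standing loose in the tray. Origin: centre of its underside. One jar stands in the left half, the other in the right half (either may be jar_a), with 37 to 49 clear between them and 20 or more between each and its end of the tray.
- jar_b: The other jar, the same.
- cellar: Wooden salt cellar with a flat swivel lid (shut, does not come off), 200 g, loose on the shelf to the left or right. Round: lower body 58 in diameter up to 46 high, narrowing to a neck and lid 46 in diameter from 54 to 88 high. A 3 high pin stands on the lid, 16 from the axis. Origin: centre of its underside.
- bowl: White enamel bowl, 120 across, 50 high; not to be moved. Origin: centre of its underside.
- mug: White enamel mug, 76 in diameter, 80 high, handle on its +y side; not to be moved. Origin: centre of its underside.
- tongs: Aluminium tongs lying along their own x, about 230 long, up to 35 wide, 18 high; not to be moved. Origin: middle, on the shelf.
Mind the look-alikes: they are no part of the job. Leave any turquoise look-alike of the cellar alone.

How it is judged:
By the outcome, as a careful person would: the job done as asked, in the order asked, and still so for the second after the job is handed in, with the robot touching nothing.
It also fails if it takes over 72 s, if anything falls off the work surface, if the arm or the gripper's body presses on something with over 40 N, if the wrist force passes 120 N, or if a joint passes its speed limit or range.

## Working session

There is one attempt and no reset: what is moved stays moved. The work goes in short steps, Python scripts to look and compute and a tool call to move; the robot and the scene stay as the last step left them, time stands still between calls to the robot, and variables do not carry over. Pictures are saved under pics/ and viewed, about 8 in all and at most 12, crops included, and the job is handed in when it is done.

Besides the shell and the picture viewer there is one more tool, called after "Call:" in YAML: its name, and indented under it one key for each argument. carry_out: Moves the arm, as the interface text tells. Its arguments: {"type":"object","properties":{"deltas":{"type":"array","items":{"type":"number"}},"grip_force":{"type":"number"}},"required":["deltas"]}

```bash
mkdir -p pics
cat > h.py <<'E'
import numpy as np, cv2
from workcell import arm
from scipy.spatial.transform import Rotation as R
def cam(n):
    c=arm.calibration(n)
    if 'hand_eye' in c:
        s=arm.sense(); T=np.eye(4); T[:3,:3]=R.from_quat(s['eef_rot']).as_matrix(); T[:3,3]=s['tool_pos']; W=T@np.array(c['hand_eye'])
    else: W=np.array(c['world_from_camera'])
    return np.array(c['mtx']),c['k1'],W
def back(n,uv,z,C=None):
    K,k,W=C or cam(n); d=np.linalg.solve(K,[uv[0],uv[1],1])[:2]; u=d.copy()
    for _ in range(20): u=d/(1+k*(u@u))
    r=W[:3,:3]@np.array([u[0],-u[1],-1]); o=W[:3,3]
    return o+r*(z-o[2])/r[2]
def proj(n,P,C=None):
    K,k,W=C or cam(n); p=np.linalg.inv(W)@np.append(P,1); u=np.array([p[0],-p[1]])/-p[2]; u=u*(1+k*(u@u))
    return (K@[u[0],u[1],1])[:2]
def save(n,f): 
    im=arm.grab_frame(n); cv2.imwrite('pics/'+f,im[:,:,::-1]); return im
E
python3 - <<'E'
from h import *
a=save('top','t0.png'); 
H={'rail':0,'post_left':.031,'post_right':.031,'tray':.062,'jar_a':.062,'cellar':0,'bowl':0,'mug':0,'tongs':0,'caddy':0}
for n in ('top','scene'):
    if n=='scene': b=save('scene','s0.png')
    for l,z in H.items():
        for d in arm.mark_of(n,l)[:3]: print(n,l,round(d['p'],2),np.round(d['point']),np.round(back(n,d['point'],z),3))
print(arm.sense()); print(cam('top')[2][:3,3],cam('scene')[2][:3,3])
E
```

```text
top rail 0.87 [332. 149.] [ 0.747 -0.036  0.   ]
top post_left 0.89 [299. 237.] [0.481 0.06  0.031]
top post_right 0.95 [380. 236.] [ 0.484 -0.168  0.031]
top post_right 0.41 [331. 147.] [ 0.743 -0.03   0.031]
top jar_a 0.7 [353. 199.] [ 0.585 -0.091  0.062]
top cellar 0.82 [439. 231.] [ 0.501 -0.347  0.   ]
top cellar 0.62 [442. 199.] [ 0.596 -0.358  0.   ]
top cellar 0.6 [448. 267.] [ 0.398 -0.368  0.   ]
top bowl 0.61 [194. 244.] [0.461 0.367 0.   ]
top tongs 0.89 [417. 161.] [ 0.71 -0.29  0.  ]
top caddy 0.71 [339. 215.] [ 0.548 -0.055  0.   ]
scene rail 0.8 [307. 252.] [ 0.753 -0.035  0.   ]
scene rail 0.71 [223. 247.] [ 0.721 -0.278  0.   ]
scene post_left 0.72 [327. 182.] [0.49  0.042 0.031]
scene post_right 0.82 [261. 185.] [ 0.49  -0.168  0.031]
scene tray 0.73 [221. 244.] [ 0.762 -0.273  0.062]
scene tray 0.56 [296. 199.] [ 0.594 -0.059  0.062]
scene jar_a 0.85 [282. 196.] [ 0.58  -0.102  0.062]
scene jar_a 0.62 [315. 197.] [ 0.589 -0.003  0.062]
scene jar_a 0.27 [305. 254.] [ 0.811 -0.044  0.062]
scene cellar 0.97 [206. 197.] [ 0.506 -0.347  0.   ]
scene cellar 0.87 [196. 
[... 412 characters left out ...]
00,  1.08781198e-05,
        1.36752449e+00, -8.25766621e-02]), 'joint_vel': array([ 1.95554566e-04,  5.94763229e-04,  8.20529794e-06, -9.39090661e-04,
        1.50681266e-03,  6.85084638e-05]), 'tau': array([-1.28018553e-03, -4.23615789e+01, -3.65758252e+01, -1.95578109e-04,
        6.16041016e-04,  4.58264680e-06]), 'tool_pos': array([ 0.22091147, -0.61129053,  0.40473251]), 'eef_rot': array([ 9.85004124e-01,  1.72530796e-01,  4.57159243e-06, -8.53731365e-06]), 'contact_force': array([-0.00852315,  0.36719713, -0.77704218]), 'torque': array([-0.00534304,  0.01172499, -0.02985837]), 'grip_width': 0.9986828396742601}
[ 0.34129812 -0.00253737  1.39806307] [ 1.67121978 -0.09503189  1.08027783]
```

View pics/t0.png

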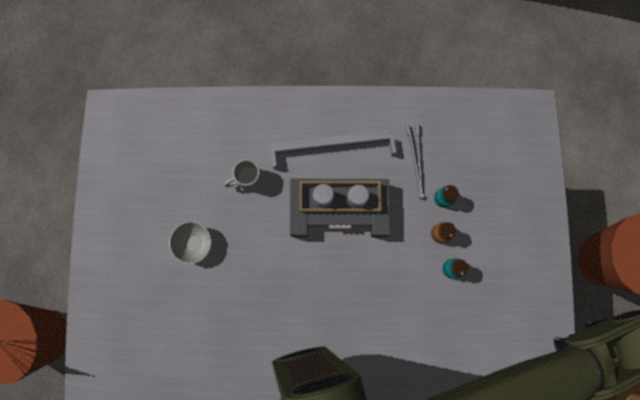

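View pics/s0.png

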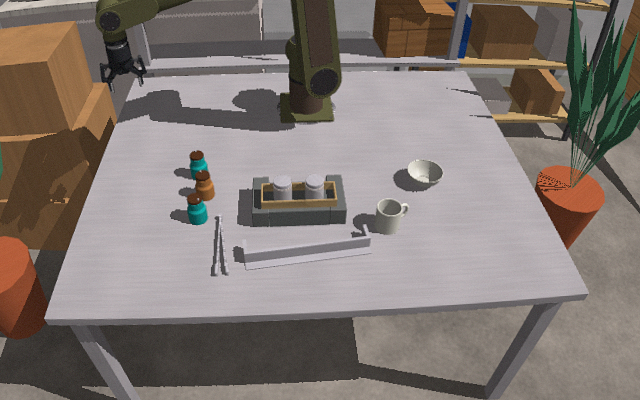

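The top view shows the caddy at about (340,207). Behind it is the rail, its left end (275,155) nearer the robot than its right end (393,145). The cellar has three candidates: (446,196) and (455,267) are turquoise, and (440,232) is brown all over, so it fits "wooden". I'll confirm that in a crop and measure the rail and caddy.

Run:
```python
from h import *
im=cv2.imread('pics/t0.png'); s=cv2.imread('pics/s0.png')
a=cv2.resize(im[115:285,265:475],(735,595//1),interpolation=cv2.INTER_CUBIC)[:, :]
b=cv2.resize(s[145:235,175:235],(0,0),fx=4,fy=4,interpolation=cv2.INTER_CUBIC)
a=cv2.resize(im[115:285,265:475],(0,0),fx=2.6,fy=2.6,interpolation=cv2.INTER_CUBIC)
h=max(a.shape[0],b.shape[0]); p=lambda x:cv2.copyMakeBorder(x,0,h-x.shape[0],0,0,cv2.BORDER_CONSTANT)
o=np.hstack([p(a),p(b)]); print(o.shape); cv2.imwrite('pics/c0.png',o)
arm.grab_frame('top')
for l in ('rail','caddy','mug','tongs','bowl'):
    for d in arm.trace('top',l)[:1]:
        c=max(cv2.findContours(d['region'].astype('uint8'),0,2)[0],key=cv2.contourArea); r=cv2.minAreaRect(c)
        print(l,d['p'],[np.round(back('top',q,{'rail':.04,'caddy':.06,'tongs':.01}.get(l,.06)),3)[:2].tolist() for q in cv2.boxPoints(r)])
print(np.round(arm.calibration('wrist')['hand_eye'],3),arm.calibration('wrist')['mtx'])
```

```text
(442, 786, 3)
rail 0.7 [[0.756, 0.149], [0.801, -0.211], [0.725, -0.217], [0.681, 0.139]]
caddy 0.6 [[0.481, 0.086], [0.648, 0.087], [0.645, -0.197], [0.478, -0.191]]
mug 0.9 [[0.626, 0.277], [0.718, 0.226], [0.671, 0.147], [0.58, 0.199]]
tongs 0.56 [[0.816, -0.255], [0.822, -0.284], [0.603, -0.315], [0.598, -0.287]]
bowl 0.74 [[0.518, 0.426], [0.519, 0.308], [0.407, 0.304], [0.406, 0.42]]
[[-0.     0.962  0.275  0.069]
 [ 1.     0.    -0.001  0.   ]
 [-0.001  0.275 -0.962  0.03 ]
 [ 0.     0.     0.     1.   ]] [[277.57984887   0.         317.11104597]
 [  0.         277.57984887 202.56161852]
 [  0.           0.           1.        ]]
```

View pics/c0.png

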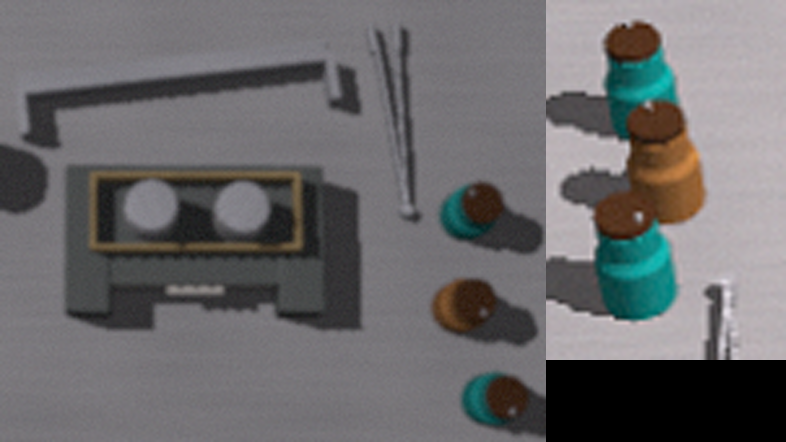

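The crop confirms it. The middle one of the row, (440,232) in top, is entirely wooden brown, and the other two have turquoise bodies. Next I'll move above the caddy for a close look.

Call:
carry_out:
  deltas: [14,30,3,4.5,0,14,30,3,4.5,0,14,30,3,4.5,0,14,30,3,4.5,0,14,30,3,4.5,0,14,30,3,4.5,0,14,30,3,4.5,0,14,30,3,4.5,0]
  grip_force: 20

```text
clock: 2.07
tool_pos: [0.3323, -0.3661, 0.4274]
eef_rot: [0.879, 0.477, -0.0, -0.0]
contact_force: [0.2, -0.8, 0.7]
grip_width: 0.003
```

Call:
carry_out:
  deltas: [14,30,3,4.5,0,14,30,3,4.5,0,14,30,3,4.5,0,14,30,3,4.5,0,14,30,3,4.5,0,14,30,3,4.5,0,14,30,3,4.5,0,14,30,3,4.5,0]

```text
clock: 2.73
tool_pos: [0.446, -0.1127, 0.4549]
eef_rot: [0.678, 0.735, 0.001, 0.003]
contact_force: [1.1, 0.1, 0.5]
grip_width: 0.0
```

```bash
cat >> h.py <<'E'
def yaw(): 
    x=R.from_quat(arm.sense()['eef_rot']).as_matrix()[:,0]; return np.degrees(np.arctan2(x[1],x[0]))
def look(labels,n='wrist',f=None,k=1):
    C=cam(n); im=arm.grab_frame(n)
    if f: cv2.imwrite('pics/'+f,im[:,:,::-1])
    H={'rail':0,'post_left':.031,'post_right':.031,'tray':.062,'jar_a':.062}
    for l in labels:
        for d in arm.mark_of(n,l)[:k]: print(n,l,round(d['p'],2),np.round(d['point']),np.round(back(n,d['point'],H.get(l,0),C)[:2]*1000))
def st():
    s=arm.sense(); print('t',round(s['clock'],2),np.round(s['tool_pos']*1000,1),'yaw',round(yaw(),1),'F',np.round(s['contact_force'],1),'g',round(s['grip_width'],2))
E
python3 - <<'E'
from h import *
st(); print(arm.finger_overhang)
look(['rail','post_left','post_right','tray','caddy','jar_a'],f='w0.png',k=3)
look(['post_left','post_right','tray','jar_a'],n='scene',k=2)
E
```

```text
t 2.73 [ 446.  -112.7  454.9] yaw 94.7 F [1.1 0.1 0.5] g 0.0
0.1734
wrist rail 0.85 [526. 132.] [755. -32.]
wrist post_left 0.8 [357.  40.] [484.  60.]
wrist post_left 0.74 [422. 176.] [ 600. -106.]
wrist post_right 0.68 [334. 303.] [ 494. -328.]
wrist post_right 0.67 [341. 208.] [ 488. -164.]
wrist tray 0.84 [433. 143.] [593. -57.]
wrist caddy 0.61 [397. 136.] [563. -53.]
wrist jar_a 0.68 [435. 105.] [587. -12.]
wrist jar_a 0.67 [421. 180.] [ 587. -106.]
scene post_left 0.95 [330. 181.] [482.  52.]
scene post_right 0.67 [263. 186.] [ 499. -161.]
scene jar_a 0.76 [284. 198.] [588. -95.]
scene jar_a 0.72 [317. 197.] [588.   3.]
```

View pics/w0.png

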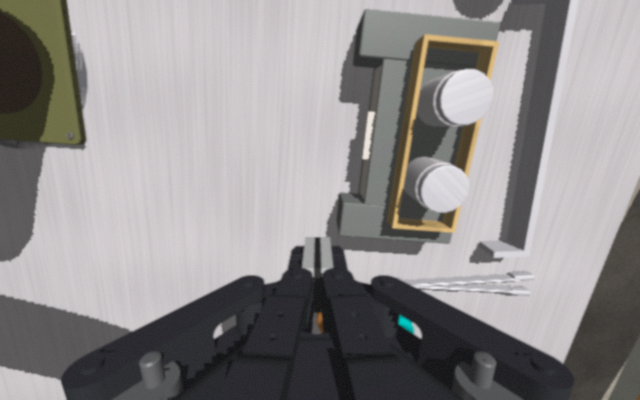

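The wrist view shows the caddy from (340,235) to (495,15), the rail to its right at (525–575), yawed about +7°, and jars at (435,105) and (421,180). The caddy is about 6–7° off the rail, so the right post goes first.

Call:
carry_out:
  deltas: [-1,-8,-37,0,0,-1,-8,-37,0,0,-1,-8,-37,0,0,-1,-8,-37,0,0,-1,-8,-37,0,0,-1,-8,-37,0,0,-1,-6,-37,0,0,0,0,0,0,0]

```text
clock: 4.0
tool_pos: [0.4355, -0.1738, 0.1925]
eef_rot: [0.682, 0.731, 0.004, 0.011]
contact_force: [-1.4, 1.5, -1.1]
grip_width: 0.001
```

Call:
carry_out:
  deltas: [10,0,0,0,0,10,0,0,0,0,8,0,0,0,0]

```text
clock: 4.25
tool_pos: [0.4622, -0.1746, 0.1916]
eef_rot: [0.684, 0.73, 0.002, 0.006]
contact_force: [-14.5, -5.1, 8.0]
grip_width: -0.001
```

Run:
```python
from h import *
st(); look(['post_left','post_right'],n='scene',f='s1.png')
```

```text
t 4.25 [ 462.2 -174.6  191.6] yaw 93.7 F [-14.5  -5.1   8. ] g -0.0
scene post_left 0.8 [327. 178.] [469.  46.]
scene post_right 0.76 [262. 184.] [ 488. -166.]
```

Call:
carry_out:
  deltas: [7,0,0,0,0,7,0,0,0,0,7,0,0,0,0]

```text
clock: 4.65
tool_pos: [0.482, -0.1753, 0.1952]
eef_rot: [0.682, 0.731, -0.003, 0.004]
contact_force: [-12.1, -2.5, 5.2]
grip_width: 0.005
```

Run:
```python
from h import *
st(); look(['post_left','post_right'],n='scene',k=2);look(['post_left','post_right'],n='top',k=2)
```

```text
t 4.65 [ 482.  -175.3  195.2] yaw 93.9 F [-12.1  -2.5   5.2] g 0.0
scene post_left 0.64 [326. 180.] [476.  42.]
scene post_right 0.92 [261. 188.] [ 504. -168.]
scene post_right 0.64 [207. 196.] [ 534. -338.]
top post_left 0.94 [298. 236.] [483.  62.]
top post_left 0.37 [336. 210.] [558. -45.]
top post_right 0.64 [416. 160.] [ 707. -279.]
top post_right 0.55 [379. 229.] [ 504. -168.]
```

Call:
carry_out:
  deltas: [8,0,0,0,0,-20,0,0,0.5,0,-24,0,0,0.5,0,0,38,0,0.5,0,0,38,0,0.5,0,0,38,0,0,0,0,38,0,0,0,0,38,0,0,0]

```text
clock: 5.62
tool_pos: [0.4504, 0.0119, 0.21]
eef_rot: [0.675, 0.737, 0.003, 0.018]
contact_force: [1.5, 0.5, -0.2]
grip_width: 0.002
```

Call:
carry_out:
  deltas: [0,40,0,0,0,8,0,0,0,0,8,0,0,0,0,8,0,0,0,0,8,0,0,0,0]

```text
clock: 6.03
tool_pos: [0.4799, 0.0636, 0.215]
eef_rot: [0.671, 0.741, 0.001, 0.01]
contact_force: [-20.4, 5.1, 16.0]
grip_width: -0.001
```

Run:
```python
from h import *
st(); look(['post_left','post_right'],n='scene');look(['post_left','post_right'],n='top',k=2)
```

```text
t 6.03 [479.9  63.6 215. ] yaw 95.7 F [-20.4   5.1  16. ] g -0.0
scene post_left 0.69 [424. 179.] [488. 361.]
scene post_right 0.89 [259. 188.] [ 505. -174.]
top post_left 0.33 [353. 192.] [611. -94.]
top post_left 0.25 [338. 191.] [613. -50.]
top post_right 0.6 [379. 230.] [ 501. -168.]
```

Call:
carry_out:
  deltas: [-10,0,-12,0,0,0,0,-11,0,0,9,0,0,0,0,8,0,0,0,0,8,0,-1,0,0,0,0,0,0,0]

```text
clock: 6.83
tool_pos: [0.4927, 0.0627, 0.1945]
eef_rot: [0.675, 0.738, -0.006, -0.007]
contact_force: [-0.2, 1.1, 2.2]
grip_width: -0.0
```

```bash
cat >> h.py <<'E'
def edge(n='wrist'):
    pass
E
python3 - <<'E'
from h import *
st(); look(['post_left','post_right','caddy','tray'],n='scene');look(['post_left','post_right','caddy','tray'],n='top',f='t1.png')
t=cv2.imread('pics/t1.png')[120:260,260:400]; cv2.imwrite('pics/t1c.png',cv2.resize(t,(0,0),fx=4,fy=4,interpolation=cv2.INTER_CUBIC))
E
```

```text
t 6.83 [492.7  62.7 194.5] yaw 95.1 F [-0.2  1.1  2.2] g -0.0
scene post_left 0.81 [330. 187.] [513.  49.]
scene post_right 0.96 [260. 194.] [ 532. -170.]
scene caddy 0.65 [297. 214.] [599. -57.]
scene tray 0.56 [298. 203.] [613. -57.]
top post_right 0.79 [379. 230.] [ 500. -168.]
top caddy 0.78 [338. 206.] [574. -50.]
top tray 0.75 [338. 206.] [565. -51.]
```

View pics/t1c.png

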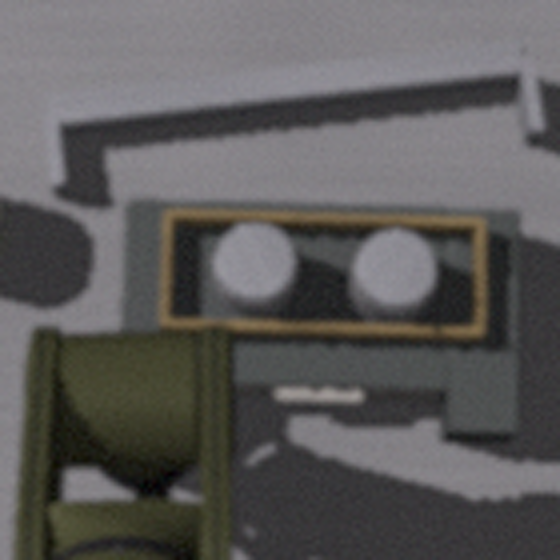

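Call:
carry_out:
  deltas: [-26,0,4,0,0,0,-39,0,0,0,0,-39,0,0,0,0,-39,0,0,0,0,-39,0,0,0,0,-39,0,0,0,0,-36,0,0,0,0,0,0,0,0]

```text
clock: 8.0
tool_pos: [0.4734, -0.1836, 0.2044]
eef_rot: [0.675, 0.738, -0.0, 0.003]
contact_force: [0.0, -0.7, 1.0]
grip_width: -0.001
```

Clear ahead of the right post. Now I'll lower and push to about x = 522.

Call:
carry_out:
  deltas: [8,8,-11,0,0,10,4,0,0,0,8,0,0,0,0,8,0,0,0,0,8,0,0,0,0,8,0,0,0,0]

```text
clock: 8.5
tool_pos: [0.5203, -0.185, 0.1959]
eef_rot: [0.679, 0.734, -0.016, -0.006]
contact_force: [-15.6, -3.4, 10.5]
grip_width: 0.002
```

Run:
```python
from h import *
st(); look(['post_left','post_right','caddy','tray'],n='scene');look(['post_left','post_right','caddy','tray'],n='top')
```

```text
t 8.5 [ 520.3 -185.   195.9] yaw 94.5 F [-15.6  -3.4  10.5] g 0.0
scene post_left 0.86 [327. 186.] [506.  41.]
scene post_right 0.8 [262. 196.] [ 542. -164.]
scene caddy 0.6 [299. 219.] [617. -52.]
scene tray 0.81 [300. 208.] [636. -49.]
top post_left 0.94 [303. 230.] [502.  49.]
top post_right 0.96 [383. 219.] [ 532. -178.]
top caddy 0.92 [337. 199.] [595. -50.]
top tray 0.61 [195. 245.] [454. 348.]
```

Call:
carry_out:
  deltas: [-24,0,0,0,0,-26,0,-3,0,0,0,39,-3,0,0,0,39,-3,0,0,0,39,-3,0,0,0,39,-3,0,0,0,39,-3,0,0,0,39,-3,0,0]

```text
clock: 9.67
tool_pos: [0.4752, 0.0429, 0.1803]
eef_rot: [0.688, 0.726, -0.013, 0.005]
contact_force: [-6.8, -5.1, 13.2]
grip_width: 0.003
```

Call:
carry_out:
  deltas: [0,5,0,0,0]

```text
clock: 9.75
tool_pos: [0.4747, 0.0517, 0.1801]
eef_rot: [0.686, 0.727, -0.014, 0.003]
contact_force: [-5.1, -0.9, 2.1]
grip_width: -0.001
```

Call:
carry_out:
  deltas: [4,0,14,0,0,8,0,0,0,0,8,0,0,0,0,8,0,0,0,0,8,0,0,0,0,8,0,0,0,0]

```text
clock: 10.25
tool_pos: [0.5132, 0.0575, 0.1936]
eef_rot: [0.685, 0.727, -0.03, -0.021]
contact_force: [-30.0, 7.8, 29.0]
grip_width: -0.0
```

Run:
```python
from h import *
st(); look(['post_left','post_right','caddy','tray'],n='scene');look(['post_left','post_right','caddy','tray'],n='top')
```

```text
t 10.25 [513.2  57.5 193.6] yaw 93.5 F [-30.    7.8  29. ] g -0.0
scene post_left 0.65 [330. 190.] [524.  48.]
scene post_right 0.91 [262. 193.] [ 531. -165.]
scene caddy 0.58 [301. 217.] [611. -45.]
scene tray 0.9 [298. 208.] [635. -57.]
top post_left 0.59 [352. 183.] [637. -91.]
top post_right 0.77 [380. 219.] [ 534. -170.]
top caddy 0.66 [336. 199.] [597. -45.]
top tray 0.97 [340. 181.] [636. -57.]
```

Call:
carry_out:
  deltas: [-20,0,2,0,0,0,-10,0,0.5,0,0,-39,0,0.5,0,0,-39,0,0.5,0,0,-39,0,0.5,0,0,-39,0,0.5,0,0,-39,0,0,0,0,-20,0,0,0]

```text
clock: 11.42
tool_pos: [0.4987, -0.1789, 0.1948]
eef_rot: [0.668, 0.743, -0.025, -0.015]
contact_force: [0.1, 0.8, 0.6]
grip_width: -0.004
```

Call:
carry_out:
  deltas: [0,0,0,0,0]

```text
clock: 11.5
tool_pos: [0.4994, -0.1837, 0.1949]
eef_rot: [0.671, 0.741, -0.025, -0.014]
contact_force: [0.6, 0.9, -0.1]
grip_width: -0.002
```

Call:
carry_out:
  deltas: [20,6,0,0,0,15,0,0,0,0,15,0,0,0,0]

```text
clock: 11.75
tool_pos: [0.5459, -0.1846, 0.1941]
eef_rot: [0.673, 0.738, -0.034, -0.021]
contact_force: [-18.7, -6.8, 16.8]
grip_width: 0.002
```

Run:
```python
from h import *
st(); look(['post_left','post_right','caddy','tray'],n='scene');look(['post_left','post_right','caddy','tray'],n='top')
```

```text
t 11.75 [ 545.9 -184.6  194.1] yaw 95.3 F [-18.7  -6.8  16.8] g 0.0
scene post_left 0.81 [329. 186.] [509.  48.]
scene post_right 0.74 [259. 201.] [ 566. -172.]
scene caddy 0.76 [302. 219.] [620. -45.]
scene tray 0.78 [301. 211.] [646. -48.]
top post_left 0.78 [301. 222.] [523.  54.]
top post_right 0.73 [380. 209.] [ 562. -170.]
top caddy 0.78 [340. 194.] [611. -59.]
top tray 0.74 [337. 177.] [648. -47.]
```

Call:
carry_out:
  deltas: [-28,0,2,0,0,-28,0,0,0,0,0,39,0,0,0,0,39,0,0,0,0,39,0,0,0,0,39,0,0,0,0,39,0,0,0,0,39,0,0,0]

```text
clock: 12.92
tool_pos: [0.4933, 0.0475, 0.1961]
eef_rot: [0.683, 0.73, -0.029, -0.012]
contact_force: [1.5, 0.2, 0.1]
grip_width: -0.003
```

Run:
```python
from h import *
st();print(R.from_quat(arm.sense()['eef_rot']).as_matrix()[:,2].round(3))
```

```text
t 12.92 [493.3  47.5 196.1] yaw 93.9 F [1.5 0.2 0.1] g -0.0
[-0.057 -0.025 -0.998]
```

Call:
carry_out:
  deltas: [16,6,0,0.5,0,15,0,0,0.5,0,15,0,0,0,0]

```text
clock: 13.17
tool_pos: [0.5328, 0.064, 0.1948]
eef_rot: [0.672, 0.739, -0.039, -0.028]
contact_force: [-33.7, 9.4, 34.2]
grip_width: -0.003
```

Run:
```python
from h import *
st(); look(['post_left','post_right','caddy','tray'],n='scene');look(['post_left','post_right','caddy','tray','rail'],n='top',f='t2.png')
t=cv2.imread('pics/t2.png')[120:260,260:400]; cv2.imwrite('pics/t2c.png',cv2.resize(t,(0,0),fx=4,fy=4,interpolation=cv2.INTER_CUBIC))
```

```text
t 13.17 [532.8  64.  194.8] yaw 95.4 F [-33.7   9.4  34.2] g -0.0
scene post_left 0.95 [330. 192.] [536.  48.]
scene post_right 0.87 [262. 200.] [ 559. -163.]
scene caddy 0.58 [300. 224.] [638. -51.]
scene tray 0.84 [301. 214.] [658. -49.]
top post_right 0.6 [377. 211.] [ 555. -162.]
top caddy 0.74 [338. 174.] [669. -52.]
top tray 0.96 [336. 174.] [656. -43.]
top rail 0.76 [330. 147.] [753. -31.]
```

View pics/t2c.png

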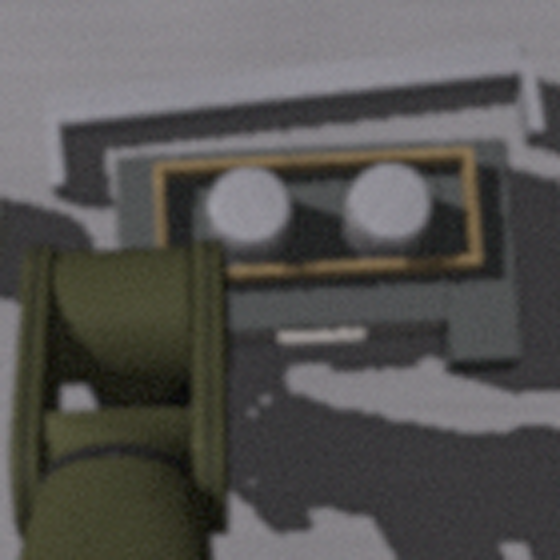

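The crop shows the caddy yawed about +1.5° against the rail's +6.7°, roughly 5° out of square. Its back left corner is at (118,150), clear of the left lip. Right post next.

Call:
carry_out:
  deltas: [-20,0,2,0,0,0,-33,0,0,0,0,-40,0,0,0,0,-40,0,0,0,0,-40,0,0,0,0,-40,0,0,0,0,-40,0,0,0,0,0,0,0,0]

```text
clock: 14.38
tool_pos: [0.5168, -0.1739, 0.1964]
eef_rot: [0.671, 0.741, -0.03, -0.022]
contact_force: [0.0, 0.3, 0.4]
grip_width: 0.0
```

Call:
carry_out:
  deltas: [15,5,0,0,0,11,0,0,0,0,10,0,0,0,0,10,0,0,0,0]

```text
clock: 14.72
tool_pos: [0.5611, -0.1738, 0.1946]
eef_rot: [0.673, 0.738, -0.039, -0.029]
contact_force: [-20.3, -7.9, 16.2]
grip_width: 0.003
```

Run:
```python
from h import *
st(); look(['post_left','post_right','caddy','tray'],n='scene');look(['post_left','post_right','caddy','tray'],n='top')
```

```text
t 14.72 [ 561.1 -173.8  194.6] yaw 95.3 F [-20.3  -7.9  16.2] g 0.0
scene post_left 0.74 [327. 194.] [544.  39.]
scene post_right 0.98 [260. 203.] [ 573. -169.]
scene caddy 0.56 [301. 225.] [643. -49.]
scene tray 0.93 [299. 215.] [663. -55.]
top post_left 0.58 [297. 218.] [534.  66.]
top caddy 0.72 [336. 189.] [624. -47.]
top tray 0.92 [337. 174.] [657. -47.]
```

Call:
carry_out:
  deltas: [-25,0,2,0,0,-25,0,0,0,0,0,39,0,0,0,0,39,0,0,0,0,39,0,0,0,0,39,0,0,0,0,39,0,0,0,0,36,0,0,0]

```text
clock: 15.88
tool_pos: [0.5136, 0.0631, 0.197]
eef_rot: [0.676, 0.735, -0.036, -0.023]
contact_force: [-0.5, -0.0, -1.0]
grip_width: 0.002
```

Call:
carry_out:
  deltas: [12,3,0,0,0,11,0,0,0,0,11,0,0,0,0,11,0,0,0,0]

```text
clock: 16.22
tool_pos: [0.5537, 0.0789, 0.1958]
eef_rot: [0.671, 0.74, -0.045, -0.037]
contact_force: [-24.4, 6.5, 22.5]
grip_width: 0.0
```

Run:
```python
from h import *
st(); look(['post_left','post_right','caddy','tray'],n='scene');look(['post_left','post_right','caddy','tray'],n='top')
print(R.from_quat(arm.sense()['eef_rot']).as_matrix()[:,2].round(3))
```

```text
t 16.22 [553.7  78.9 195.8] yaw 95.6 F [-24.4   6.5  22.5] g 0.0
scene post_left 0.89 [331. 195.] [549.  49.]
scene post_right 0.93 [263. 203.] [ 576. -160.]
scene caddy 0.67 [300. 227.] [651. -53.]
scene tray 0.64 [297. 217.] [670. -59.]
top post_left 0.54 [341. 172.] [668. -61.]
top post_right 0.91 [378. 206.] [ 569. -167.]
top caddy 0.68 [336. 187.] [631. -45.]
top tray 0.6 [337. 169.] [671. -48.]
[-0.108 -0.014 -0.994]
```

Call:
carry_out:
  deltas: [-22,0,2,0,0,0,-33,0,0,0,0,-40,0,0,0,0,-40,0,0,0,0,-40,0,0,0,0,-40,0,0,0,0,-40,0,0,0,0,-15,0,0,0]

```text
clock: 17.38
tool_pos: [0.5356, -0.1756, 0.1982]
eef_rot: [0.668, 0.743, -0.04, -0.034]
contact_force: [0.4, 0.8, 0.1]
grip_width: 0.003
```

Call:
carry_out:
  deltas: [12,0,0,0,0,11,0,0,0,0,11,0,0,0,0,11,0,0,0,0]

```text
clock: 17.72
tool_pos: [0.5797, -0.1858, 0.1971]
eef_rot: [0.671, 0.739, -0.046, -0.04]
contact_force: [-19.2, -6.4, 14.6]
grip_width: -0.004
```

Run:
```python
from h import *
st(); look(['post_left','post_right','caddy','tray'],n='scene');look(['post_left','post_right','caddy','tray'],n='top')
print(R.from_quat(arm.sense()['eef_rot']).as_matrix()[:,2].round(3))
```

```text
t 17.72 [ 579.7 -185.8  197.1] yaw 95.5 F [-19.2  -6.4  14.6] g -0.0
scene post_left 0.81 [332. 195.] [548.  55.]
scene post_right 0.76 [258. 203.] [ 573. -176.]
scene caddy 0.65 [299. 227.] [650. -54.]
scene tray 0.96 [301. 218.] [674. -49.]
top post_left 0.61 [300. 214.] [548.  57.]
top caddy 0.73 [337. 184.] [639. -49.]
top tray 0.65 [335. 168.] [673. -43.]
[-0.112 -0.016 -0.994]
```

Call:
carry_out:
  deltas: [-25,0,2,0,0,-25,0,0,0,0,0,39,0,0,0,0,39,0,0,0,0,39,0,0,0,0,39,0,0,0,0,39,0,0,0,0,36,0,0,0]

```text
clock: 18.88
tool_pos: [0.5332, 0.0405, 0.1998]
eef_rot: [0.679, 0.732, -0.044, -0.033]
contact_force: [0.8, -0.2, -0.3]
grip_width: -0.002
```

Call:
carry_out:
  deltas: [12,0,0,0,0,11,0,0,0,0,11,0,0,0,0,11,0,0,0,0]

```text
clock: 19.22
tool_pos: [0.5749, 0.0491, 0.1982]
eef_rot: [0.676, 0.734, -0.052, -0.048]
contact_force: [-30.1, 9.0, 28.8]
grip_width: 0.004
```

Run:
```python
from h import *
st(); look(['post_left','post_right','caddy','tray'],n='scene');look(['post_left','post_right','caddy','tray'],n='top')
print(R.from_quat(arm.sense()['eef_rot']).as_matrix()[:,2].round(3))
```

```text
t 19.22 [574.9  49.1 198.2] yaw 94.7 F [-30.1   9.   28.8] g 0.0
scene post_left 0.88 [330. 199.] [569.  47.]
scene post_right 0.83 [262. 205.] [ 583. -165.]
scene caddy 0.88 [302. 230.] [663. -46.]
scene tray 0.63 [297. 222.] [689. -61.]
top post_left 0.49 [320. 171.] [673.   2.]
top post_right 0.75 [380. 202.] [ 582. -170.]
top caddy 0.98 [336. 182.] [648. -47.]
top tray 0.68 [336. 167.] [676. -46.]
[-0.132 -0.01  -0.991]
```

Call:
carry_out:
  deltas: [-22,0,2,0,0,0,-30,0,0,0,0,-40,0,0,0,0,-40,0,0,0,0,-40,0,0,0,0,-40,0,0,0,0,-36,0,0,0]

```text
clock: 20.3
tool_pos: [0.5567, -0.1848, 0.1997]
eef_rot: [0.675, 0.735, -0.048, -0.046]
contact_force: [0.7, -0.6, 1.0]
grip_width: 0.002
```

Call:
carry_out:
  deltas: [12,0,0,0,0,11,0,0,0,0,10,0,0,0,0]

```text
clock: 20.55
tool_pos: [0.5895, -0.1988, 0.199]
eef_rot: [0.681, 0.729, -0.049, -0.047]
contact_force: [-11.2, -0.9, 6.6]
grip_width: 0.001
```

Run:
```python
from h import *
st(); look(['post_left','post_right','caddy','tray'],n='scene');look(['post_left','post_right','caddy','tray'],n='top',f='t3.png')
t=cv2.imread('pics/t3.png')[120:260,260:400]; cv2.imwrite('pics/t3c.png',cv2.resize(t,(0,0),fx=4,fy=4,interpolation=cv2.INTER_CUBIC))
```

```text
t 20.55 [ 589.5 -198.8  199. ] yaw 93.9 F [-11.2  -0.9   6.6] g 0.0
scene post_left 0.77 [332. 200.] [570.  53.]
scene post_right 0.94 [259. 207.] [ 592. -174.]
scene caddy 0.61 [301. 232.] [672. -50.]
scene tray 0.78 [298. 224.] [697. -59.]
top post_left 0.71 [300. 208.] [564.  57.]
top post_right 0.95 [382. 199.] [ 591. -176.]
top caddy 0.76 [338. 179.] [657. -53.]
top tray 0.75 [337. 166.] [680. -47.]
```

View pics/t3c.png

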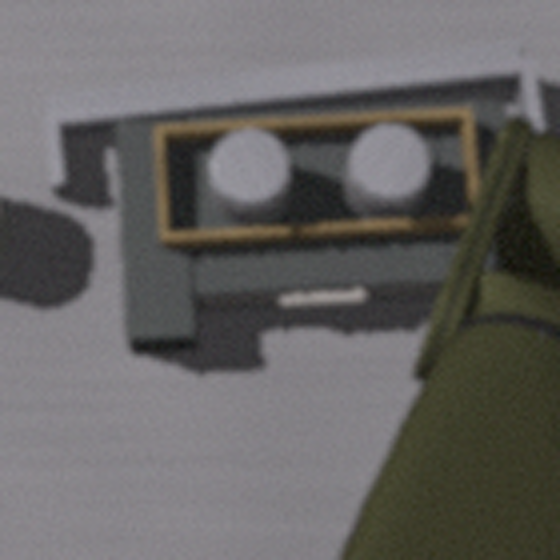

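The left back corner is about at the rail and the right side still has roughly 10 mm to go. I'll recentre on the right post and push on.

Call:
carry_out:
  deltas: [-12,12,0,0,0,0,18,0,0,0,12,0,0,0,0,10,0,0,0,0,8,0,0,0,0]

```text
clock: 21.47
tool_pos: [0.6028, -0.1647, 0.1992]
eef_rot: [0.678, 0.731, -0.056, -0.051]
contact_force: [-16.4, -5.1, 10.7]
grip_width: 0.001
```

Call:
carry_out:
  deltas: [5,0,0,0,0,5,0,0,0,0]

```text
clock: 21.63
tool_pos: [0.6094, -0.1656, 0.199]
eef_rot: [0.677, 0.731, -0.064, -0.058]
contact_force: [-16.1, -0.5, 10.1]
grip_width: 0.0
```

Call:
carry_out:
  deltas: [-25,0,1,0,0,-25,0,0,0,0,0,36,0,0,0,0,36,0,0,0,0,36,0,0,0,0,36,0,0,0,0,36,0,0,0,0,36,0,0,0]

```text
clock: 22.3
tool_pos: [0.5578, 0.0514, 0.2025]
eef_rot: [0.681, 0.727, -0.062, -0.055]
contact_force: [0.4, 0.1, -0.4]
grip_width: 0.0
```

Run:
```python
from h import *
st(); look(['post_left','post_right','caddy','tray'],n='scene');look(['post_left','post_right','caddy','tray'],n='top',f='t4.png')
t=cv2.imread('pics/t4.png')[120:220,265:405]; cv2.imwrite('pics/t4c.png',cv2.resize(t,(0,0),fx=5,fy=5,interpolation=cv2.INTER_CUBIC))
```

```text
t 22.3 [557.8  51.4 202.5] yaw 93.7 F [ 0.4  0.1 -0.4] g 0.0
scene post_left 0.58 [331. 202.] [582.  47.]
scene post_right 0.94 [260. 210.] [ 604. -170.]
scene caddy 0.85 [299. 233.] [677. -54.]
scene tray 0.94 [303. 223.] [695. -45.]
top post_right 0.59 [382. 194.] [ 606. -178.]
top caddy 0.88 [338. 177.] [663. -51.]
top tray 0.2 [330. 149.] [728. -28.]
```

View pics/t4c.png

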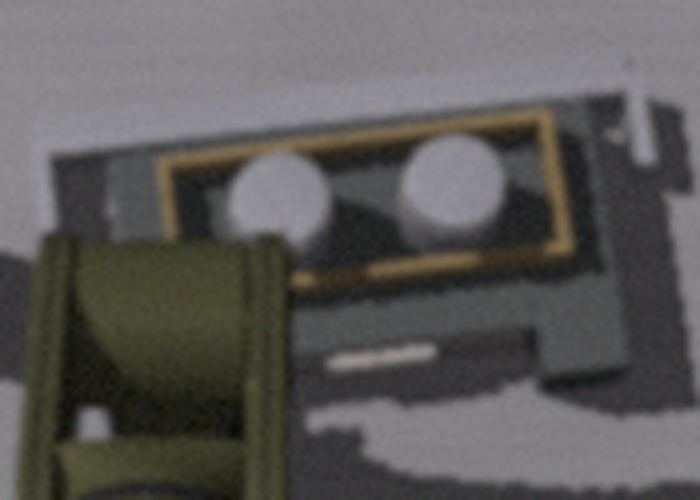

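Close to home. Now a gentle push on the left until it stops.

Call:
carry_out:
  deltas: [9,0,0,0,0,8,0,0,0,0,6,0,0,0,0]

```text
clock: 23.05
tool_pos: [0.5819, 0.0465, 0.2017]
eef_rot: [0.683, 0.725, -0.063, -0.056]
contact_force: [-13.4, 5.0, 1.2]
grip_width: -0.004
```

Call:
carry_out:
  deltas: [5,0,0,0,0,5,0,0,0,0]

```text
clock: 23.22
tool_pos: [0.5886, 0.047, 0.2007]
eef_rot: [0.682, 0.724, -0.072, -0.068]
contact_force: [-24.7, 0.3, 20.7]
grip_width: 0.001
```

Call:
carry_out:
  deltas: [-20,0,1,0,0,8,-35,0,0,0,0,-38,0,0,0,0,-38,0,0,0,0,-38,0,0,0,0,-38,0,0,0,0,-25,0,0,0,0,0,0,0,0]

```text
clock: 23.88
tool_pos: [0.5794, -0.1736, 0.2015]
eef_rot: [0.68, 0.726, -0.073, -0.069]
contact_force: [-0.2, 0.0, -0.2]
grip_width: 0.0
```

Run:
```python
from h import *
st(); look(['post_left','post_right','caddy','tray'],n='scene');look(['post_left','post_right','caddy','tray'],n='top',f='t5.png')
print(R.from_quat(arm.sense()['eef_rot']).as_matrix()[:,2].round(3))
# edge profile: rim back and rail via scene
```

```text
t 23.88 [ 579.4 -173.6  201.5] yaw 93.7 F [-0.2  0.  -0.2] g 0.0
scene post_left 0.97 [329. 199.] [569.  42.]
scene post_right 0.93 [261. 207.] [ 594. -166.]
scene caddy 0.6 [300. 231.] [667. -52.]
scene tray 0.89 [300. 225.] [702. -53.]
top post_left 0.73 [352. 163.] [698. -92.]
top post_right 0.65 [417. 163.] [ 697. -281.]
top caddy 0.9 [335. 179.] [657. -42.]
top tray 0.91 [335. 162.] [693. -43.]
[-0.201 -0.012 -0.979]
```

Call:
carry_out:
  deltas: [9,0,0,0,0,8,0,0,0,0]

```text
clock: 24.55
tool_pos: [0.5959, -0.1668, 0.2008]
eef_rot: [0.678, 0.728, -0.074, -0.07]
contact_force: [1.0, -0.5, 0.5]
grip_width: -0.0
```

Call:
carry_out:
  deltas: [8,-4,0,0,0,7,0,0,0,0]

```text
clock: 24.72
tool_pos: [0.613, -0.1706, 0.201]
eef_rot: [0.677, 0.729, -0.074, -0.07]
contact_force: [0.5, -1.1, 0.2]
grip_width: 0.003
```

Call:
carry_out:
  deltas: [5,0,0,0,0]

```text
clock: 24.8
tool_pos: [0.6181, -0.1709, 0.2007]
eef_rot: [0.677, 0.729, -0.076, -0.072]
contact_force: [-13.9, -2.4, 6.2]
grip_width: 0.003
```

Call:
carry_out:
  deltas: [5,0,0,0,0]

```text
clock: 24.88
tool_pos: [0.6222, -0.1715, 0.2003]
eef_rot: [0.676, 0.729, -0.08, -0.076]
contact_force: [-16.5, -2.2, 12.0]
grip_width: -0.0
```

Call:
carry_out:
  deltas: [5,0,0,0,0]

```text
clock: 24.97
tool_pos: [0.6257, -0.1721, 0.2001]
eef_rot: [0.676, 0.728, -0.084, -0.08]
contact_force: [-22.1, 1.5, 13.4]
grip_width: -0.004
```

Run:
```python
from h import *
st(); look(['post_left','post_right','caddy','tray'],n='scene',f='s6.png');look(['post_left','post_right','caddy','tray'],n='top',f='t6.png')
print(R.from_quat(arm.sense()['eef_rot']).as_matrix()[:,2].round(3))
s=cv2.imread('pics/s6.png')[180:280,235:380];t=cv2.imread('pics/t6.png')[130:220,265:410]
o=np.vstack([cv2.resize(x,(0,0),fx=3,fy=3,interpolation=cv2.INTER_CUBIC) for x in (s,t)]); cv2.imwrite('pics/st6.png',o)
```

```text
t 24.97 [ 625.7 -172.1  200.1] yaw 94.3 F [-22.1   1.5  13.4] g -0.0
scene post_left 0.86 [330. 200.] [573.  44.]
scene post_right 0.35 [423. 182.] [502. 355.]
scene caddy 0.67 [301. 234.] [679. -49.]
scene tray 0.72 [300. 225.] [702. -53.]
top post_left 0.79 [302. 208.] [564.  53.]
top caddy 0.85 [332. 177.] [663. -36.]
top tray 0.69 [335. 161.] [695. -41.]
[-0.229 -0.013 -0.973]
```

View pics/st6.png

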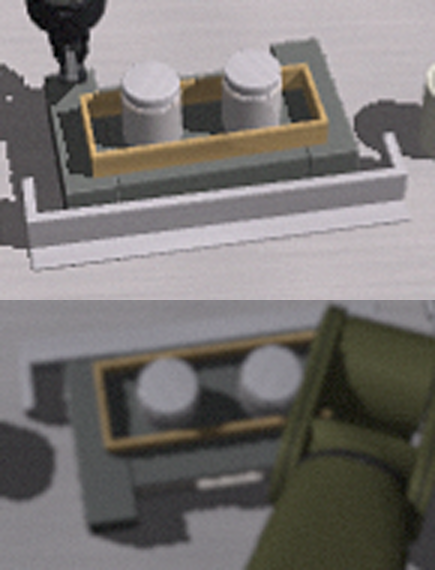

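Home: the scene view shows the caddy's back edge lying along the rail, and the force rises with no further motion. The pushes have left the tool leaning about 13°, because each row takes the measured pose as its start. I'll correct that by pressing the fingertips gently against the back of the fixed rail, at its right end and away from everything else.

Call:
carry_out:
  deltas: [-25,0,5,0,0,0,0,40,0,0,0,0,40,0,0,0,0,40,0,0,0,0,40,0,0,35,-4,10,0,0,40,-4,0,0,0,40,-4,0,0,0]

```text
clock: 26.13
tool_pos: [0.7079, -0.1826, 0.3783]
eef_rot: [0.676, 0.726, -0.087, -0.089]
contact_force: [0.8, 0.1, 0.6]
grip_width: 0.001
```

Call:
carry_out:
  deltas: [40,-4,0,0,0,40,-4,0,0,0,40,0,0,0,0,0,0,0,0,0]

```text
clock: 26.47
tool_pos: [0.8384, -0.1912, 0.3753]
eef_rot: [0.676, 0.726, -0.086, -0.087]
contact_force: [0.0, -0.2, -2.7]
grip_width: -0.004
```

Run:
```python
from h import *
st(); print(R.from_quat(arm.sense()['eef_rot']).as_matrix()[:,2].round(3))
look(['rail','tray','caddy'],n='top',f='t7.png')
# rail vs caddy edges: sample gradient along columns in top view at tray rim back/front via orange mask
im=cv2.imread('pics/t7.png'); hsv=cv2.cvtColor(im,cv2.COLOR_BGR2HSV)
m=cv2.inRange(hsv,(10,90,60),(25,255,255)); m[:,:280]=0; m[:,400:]=0; m[220:]=0
c=np.vstack(cv2.findContours(m,0,2)[0]); r=cv2.minAreaRect(c); B=[back('top',q,.09)[:2]*1000 for q in cv2.boxPoints(r)]
print('rim',np.round(B),'ctr',np.mean(B,0).round(1))
for i in range(4):
    d=B[(i+1)%4]-B[i]; print(np.degrees(np.arctan2(d[1],d[0])).round(1),np.hypot(*d).round())
for d in arm.trace('top','rail')[:1]:
    c=max(cv2.findContours(d['region'].astype('uint8'),0,2)[0],key=cv2.contourArea); r=cv2.minAreaRect(c)
    print('rail',[np.round(back('top',q,.04)[:2]*1000).tolist() for q in cv2.boxPoints(r)])
```

```text
t 26.47 [ 838.4 -191.2  375.3] yaw 94.0 F [ 0.  -0.2 -2.7] g -0.0
[-0.243 -0.007 -0.97 ]
top rail 0.71 [330. 148.] [751. -28.]
top tray 0.93 [338. 160.] [696. -52.]
top caddy 0.69 [336. 176.] [666. -46.]
rim [[ 554.   81.]
 [1136.   24.]
 [1107. -209.]
 [ 530. -130.]] ctr [831.6 -58.7]
-5.6 584.0
-97.0 234.0
172.3 583.0
83.4 212.0
rail [[746.0, 160.0], [838.0, -76.0], [768.0, -100.0], [677.0, 133.0]]
```

Call:
carry_out:
  deltas: [28,0,0,0,0,0,0,-40,0,0,0,0,-40,0,0,0,0,-40,0,0,0,0,-40,0,0,0,0,-20,0,0,0,0,0,0,0]

```text
clock: 27.3
tool_pos: [0.8524, -0.1923, 0.2181]
eef_rot: [0.679, 0.725, -0.081, -0.077]
contact_force: [-0.3, 0.3, -1.0]
grip_width: -0.001
```

Call:
carry_out:
  deltas: [-10,0,0,0,0,-10,0,0,0,0,-6,0,0,0,0]

```text
clock: 27.55
tool_pos: [0.8236, -0.1925, 0.2233]
eef_rot: [0.68, 0.725, -0.08, -0.076]
contact_force: [1.1, -0.5, -0.3]
grip_width: 0.002
```

Call:
carry_out:
  deltas: [-6,0,0,0,0,-6,0,0,0,0]

```text
clock: 27.72
tool_pos: [0.8105, -0.1929, 0.2296]
eef_rot: [0.68, 0.725, -0.079, -0.073]
contact_force: [0.0, -0.9, 0.4]
grip_width: 0.005
```

Call:
carry_out:
  deltas: [38,0,0,0,0,0,0,-18,0,0,0,0,-18,0,0,0,0,0,0,0]

```text
clock: 28.05
tool_pos: [0.8434, -0.1925, 0.1908]
eef_rot: [0.68, 0.724, -0.081, -0.077]
contact_force: [-0.6, 0.2, -0.9]
grip_width: 0.002
```

Call:
carry_out:
  deltas: [-10,0,-1,0,0,-10,0,-2,0,0]

```text
clock: 28.22
tool_pos: [0.8264, -0.1922, 0.1906]
eef_rot: [0.681, 0.725, -0.075, -0.07]
contact_force: [33.3, -0.6, -12.0]
grip_width: -0.0
```

Call:
carry_out:
  deltas: [-6,0,-2,0,0,-6,0,-1,0,0]

```text
clock: 28.38
tool_pos: [0.8201, -0.1915, 0.1924]
eef_rot: [0.682, 0.727, -0.062, -0.053]
contact_force: [21.4, -0.9, -14.7]
grip_width: 0.0
```

Contact with the rail's back is straightening the tool, so I'll continue in small steps.

Call:
carry_out:
  deltas: [-6,0,-1,0,0,-6,0,-1,0,0,-6,0,-1,0,0]

```text
clock: 28.63
tool_pos: [0.8107, -0.1904, 0.1944]
eef_rot: [0.682, 0.729, -0.044, -0.029]
contact_force: [20.5, -1.6, -13.8]
grip_width: -0.003
```

Call:
carry_out:
  deltas: [-6,0,0,0,0,-6,0,0,0,0]

```text
clock: 28.8
tool_pos: [0.8043, -0.1896, 0.1955]
eef_rot: [0.682, 0.73, -0.032, -0.013]
contact_force: [24.5, -2.9, -17.9]
grip_width: 0.005
```

Run:
```python
from h import *
st(); print(R.from_quat(arm.sense()['eef_rot']).as_matrix()[:,2].round(3))
```

```text
t 28.8 [ 804.3 -189.6  195.5] yaw 93.9 F [ 24.5  -2.9 -17.9] g 0.0
[-0.063 -0.03  -0.998]
```

Call:
carry_out:
  deltas: [-6,0,0,0,0,-6,0,0,0,0,-6,0,0,0,0]

```text
clock: 29.05
tool_pos: [0.7948, -0.1886, 0.1966]
eef_rot: [0.682, 0.731, -0.015, 0.011]
contact_force: [25.5, -2.0, -19.2]
grip_width: -0.002
```

Call:
carry_out:
  deltas: [20,0,0,0,0,0,0,40,0,0,0,0,40,0,0,0,0,40,0,0,0,0,20,0,0,0,0,0,0,0]

```text
clock: 29.55
tool_pos: [0.811, -0.1872, 0.3313]
eef_rot: [0.682, 0.731, -0.017, 0.004]
contact_force: [1.5, 0.0, 0.7]
grip_width: -0.001
```

Run:
```python
from h import *
st(); print(R.from_quat(arm.sense()['eef_rot']).as_matrix()[:,2].round(3))
look(['cellar'],n='top',k=3);look(['cellar'],n='scene',k=3)
```

```text
t 29.55 [ 811.  -187.2  331.3] yaw 94.0 F [1.5 0.  0.7] g -0.0
[-0.017 -0.031 -0.999]
top cellar 0.78 [451. 269.] [ 390. -378.]
top cellar 0.69 [438. 233.] [ 496. -343.]
top cellar 0.63 [446. 197.] [ 602. -371.]
scene cellar 0.8 [196. 223.] [ 620. -367.]
scene cellar 0.79 [201. 176.] [ 400. -372.]
scene cellar 0.67 [207. 197.] [ 506. -343.]
```

Call:
carry_out:
  deltas: [0,0,25,0,0,-28,20,10,0.8,0,-28,20,10,0.8,0,-28,20,5,0.8,0,-28,20,0,0.8,0,0,0,0,0,0]

```text
clock: 30.25
tool_pos: [0.6891, -0.1053, 0.3453]
eef_rot: [0.661, 0.75, -0.029, -0.017]
contact_force: [0.6, 0.1, -0.8]
grip_width: -0.003
```

Run:
```python
from h import *
st(); print(R.from_quat(arm.sense()['eef_rot']).as_matrix()[:,2].round(3))
look(['jar_a','tray','rail','post_left','post_right'],f='w1.png',k=2)
look(['jar_a'],n='scene',k=2)
```

```text
t 30.25 [ 689.1 -105.3  345.3] yaw 97.2 F [ 0.6  0.1 -0.8] g -0.0
[-0.065 -0.021 -0.998]
wrist jar_a 0.93 [350.  75.] [684.  -1.]
wrist jar_a 0.68 [346. 187.] [695. -96.]
wrist tray 0.63 [357. 136.] [698. -49.]
wrist rail 0.86 [406. 126.] [753. -35.]
wrist post_left 0.68 [406. 126.] [745. -35.]
wrist post_left 0.57 [235.  10.] [574.  45.]
wrist post_right 0.66 [352.  76.] [687.   3.]
wrist post_right 0.55 [256. 237.] [ 607. -174.]
scene jar_a 0.89 [284. 223.] [693. -98.]
scene jar_a 0.58 [319. 224.] [701.   0.]
```

View pics/w1.png

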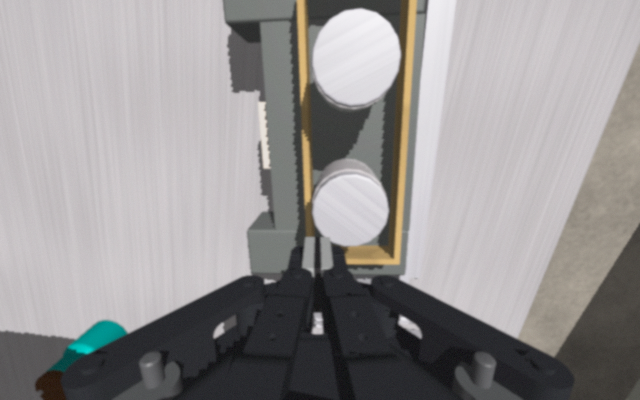

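The wrist view shows the caddy's back edge flush along the rail (about (405,270) to (430,0)), with jar caps at (357,58) and (350,207).

Run:
```python
from h import *
C=cam('wrist')
for p in [(357,57),(350,208)]: print(back('wrist',p,.132,C).round(3))
# rim inner lines at z .09; caddy back edge z.062, rail front z.04
for p in [(302,20),(308,200),(417,20),(396,250)]: print('rim',back('wrist',p,.09,C).round(3))
im=cv2.imread('pics/w1.png').astype(int)
for r in (30,90,150,210,250): print(r,im[r,395:450,:].sum(1).tolist()[::2])
```

```text
[ 0.694 -0.005  0.132]
[ 0.704 -0.1    0.132]
rim [0.653 0.023 0.09 ]
rim [ 0.672 -0.111  0.09 ]
rim [0.734 0.031 0.09 ]
rim [ 0.756 -0.147  0.09 ]
30 [272, 186, 198, 195, 192, 202, 372, 519, 526, 523, 455, 420, 417, 414, 385, 533, 694, 708, 706, 702, 702, 699, 692, 695, 689, 686, 694, 690]
90 [187, 194, 193, 193, 313, 505, 534, 526, 445, 394, 396, 399, 531, 670, 684, 677, 680, 676, 672, 672, 676, 672, 672, 672, 658, 618, 606, 612]
150 [185, 175, 260, 469, 506, 501, 435, 377, 376, 391, 552, 657, 663, 657, 661, 658, 665, 660, 657, 662, 648, 607, 581, 590, 586, 579, 582, 582]
210 [229, 444, 520, 523, 440, 371, 369, 409, 577, 645, 650, 635, 633, 643, 633, 635, 627, 608, 604, 609, 606, 603, 597, 593, 597, 600, 598, 593]
250 [493, 531, 517, 406, 368, 387, 540, 636, 636, 628, 620, 617, 623, 619, 620, 603, 596, 598, 589, 594, 587, 590, 597, 595, 600, 607, 603, 610]
```

Call:
carry_out:
  deltas: [7,20,0,0,0,7,20,0,0,0,6,19,0,0,0,0,0,-15,0,0,0,0,0,0,0]

```text
clock: 31.07
tool_pos: [0.7188, -0.0522, 0.3357]
eef_rot: [0.664, 0.747, -0.026, -0.01]
contact_force: [-0.6, -0.5, -1.8]
grip_width: 0.003
```

Run:
```python
from h import *
st(); M=R.from_quat(arm.sense()['eef_rot']).as_matrix(); print(M[:,2].round(3),'tip',(arm.sense()['tool_pos']+.1734*M[:,2]).round(3))
look(['jar_a','tray'],f='w2.png',k=2)
C=cam('wrist')
for d in arm.trace('wrist','jar_a')[:2]: c=max(cv2.findContours(d['region'].astype('uint8'),0,2)[0],key=cv2.contourArea); print(cv2.boundingRect(c))
```

```text
t 31.07 [718.8 -52.2 335.7] yaw 96.7 F [-0.6 -0.5 -1.8] g 0.0
[-0.05  -0.025 -0.998] tip [ 0.71  -0.057  0.163]
wrist jar_a 0.94 [299. 137.] [683.  -3.]
wrist jar_a 0.84 [306. 237.] [698. -95.]
wrist tray 0.67 [305. 191.] [693. -50.]
(259, 212, 75, 72)
(248, 97, 87, 88)
```

View pics/w2.png

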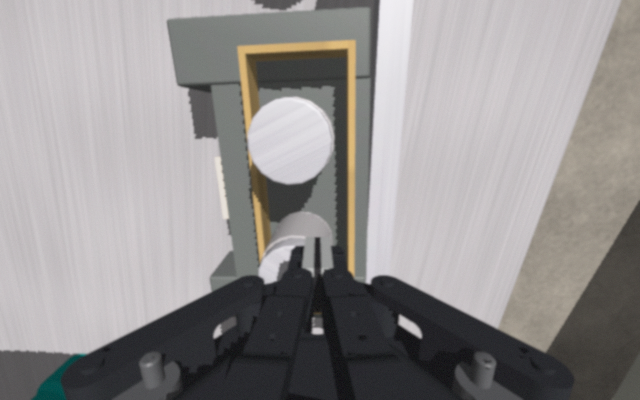

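Left cap is centred at (291,140) with clear space below it. The fingertip shows at (318,240), so it needs a small correction before descending.

Run:
```python
from h import *
print(back('wrist',(291,140),.132).round(3))
```

```text
[ 0.687 -0.002  0.132]
```

Call:
carry_out:
  deltas: [-13,8,0,0,0,0,0,-5,0,0,0,0,0,0,0]

```text
clock: 31.52
tool_pos: [0.7059, -0.0479, 0.3363]
eef_rot: [0.666, 0.745, -0.024, -0.007]
contact_force: [-0.2, -0.9, -0.3]
grip_width: 0.0
```

Call:
carry_out:
  deltas: [-2,1,-25,0,0,-1,0,-25,0,0,0,0,-15,0,0,0,0,0,0,0]

```text
clock: 31.85
tool_pos: [0.7041, -0.0498, 0.2733]
eef_rot: [0.667, 0.744, -0.022, -0.003]
contact_force: [-0.9, 0.5, -0.0]
grip_width: 0.004
```

```bash
cat >> h.py <<'E'
def tip():
    s=arm.sense(); M=R.from_quat(s['eef_rot']).as_matrix(); print('tip',((s['tool_pos']+.1734*M[:,2])*1000).round(1),'lean',M[:2,2].round(3))
E
python3 -c "
from h import *
st();tip()"
```

```text
t 31.85 [704.1 -49.8 273.3] yaw 96.3 F [-0.9  0.5 -0. ] g 0.0
tip [698.4 -54.8 100. ] lean [-0.033 -0.028]
```

Call:
carry_out:
  deltas: [-1,3,-24,0,0,0,0,0,0,0]

```text
clock: 32.02
tool_pos: [0.7036, -0.0478, 0.2492]
eef_rot: [0.668, 0.744, -0.022, -0.003]
contact_force: [-1.7, -0.4, -2.4]
grip_width: 0.0
```

Call:
carry_out:
  deltas: [-1,7,0,0,0,-1,6,0,0,0,-1,6,0,0,0,0,5,0,0,0]

```text
clock: 32.35
tool_pos: [0.7025, -0.0239, 0.2547]
eef_rot: [0.669, 0.743, -0.02, 0.0]
contact_force: [0.6, -0.9, -0.5]
grip_width: 0.002
```

```bash
python3 -c "
from h import *
st();tip();look(['jar_a','tray'],k=2);look(['jar_a'],n='scene',k=2)"
```

```text
t 32.35 [702.5 -23.9 254.7] yaw 96.1 F [ 0.6 -0.9 -0.5] g 0.0
tip [697.8 -29.1  81.5] lean [-0.027 -0.03 ]
wrist jar_a 0.73 [307. 324.] [697. -97.]
wrist jar_a 0.71 [304. 183.] [685.   4.]
scene jar_a 0.8 [284. 225.] [699. -97.]
scene jar_a 0.72 [324. 221.] [690.  17.]
```

Call:
carry_out:
  deltas: [0,4,-3,0,0,0,-12,-2,0,0,1,-12,-1,0,0,1,-8,0,0,0,1,-6,0,0,0,1,-6,0,0,0,1,-6,0,0,0]

```text
clock: 33.18
tool_pos: [0.7075, -0.0752, 0.247]
eef_rot: [0.669, 0.743, -0.02, -0.001]
contact_force: [-0.7, 0.7, 0.5]
grip_width: 0.002
```

```bash
python3 -c "
from h import *
st();tip();look(['jar_a','tray'],k=2);look(['jar_a'],n='scene',k=2)"
```

```text
t 33.18 [707.5 -75.2 247. ] yaw 96.0 F [-0.7  0.7  0.5] g 0.0
tip [702.4 -80.2  73.7] lean [-0.029 -0.029]
wrist jar_a 0.73 [301.  72.] [684.  12.]
wrist tray 0.73 [310. 189.] [694. -48.]
wrist tray 0.25 [281. 173.] [677. -40.]
scene jar_a 0.87 [277. 225.] [ 701. -119.]
scene jar_a 0.7 [323. 219.] [683.  14.]
```

Call:
carry_out:
  deltas: [0,4,3,0,0,0,0,40,0,0,0,0,40,0,0,0,0,35,0,0,-22,-30,0,0,1,-22,-30,0,0,1,-22,-30,0,0,1,-22,-30,0,0,1]

```text
clock: 34.1
tool_pos: [0.6179, -0.1817, 0.3712]
eef_rot: [0.662, 0.749, -0.02, -0.0]
contact_force: [0.1, -2.0, 0.7]
grip_width: 0.562
```

Call:
carry_out:
  deltas: [-22,-30,0,0,1,-22,-30,0,0,1,-22,-30,0,0,1,-22,-30,0,0,1,-18,-20,0,0,1,0,0,0,0,1]

```text
clock: 34.6
tool_pos: [0.5039, -0.3269, 0.3757]
eef_rot: [0.662, 0.749, -0.021, 0.003]
contact_force: [-0.2, -0.5, -0.0]
grip_width: 0.999
```

Run:
```python
from h import *
st();tip(); C=cam('wrist'); im=save('wrist','w3.png')
for d in arm.trace('wrist','cellar')[:4]:
    m=d['region']; h=cv2.cvtColor(im,cv2.COLOR_RGB2HSV)[m]; ys,xs=np.nonzero(m); print('cel',round(d['p'],2),np.round(d['point']),'hue med',np.median(h[:,0]),'box',xs.min(),xs.max(),ys.min(),ys.max(),back('wrist',d['point'],.07,C).round(3)[:2])
for d in arm.mark_of('wrist','cellar')[:4]: print(round(d['p'],2),np.round(d['point']),back('wrist',d['point'],0,C).round(3))
for d in arm.mark_of('wrist','jar_a')[:3]: print('jar',np.round(d['point']),back('wrist',d['point'],.062,C).round(3))
```

```text
t 34.6 [ 503.9 -326.9  375.7] yaw 97.1 F [-0.2 -0.5 -0. ] g 1.0
tip [ 499.9 -332.9  202.5] lean [-0.023 -0.035]
cel 0.97 [405. 221.] hue med 88.0 box 374 440 186 253 [ 0.592 -0.356]
cel 0.96 [218. 214.] hue med 86.0 box 188 256 180 245 [ 0.395 -0.373]
cel 0.79 [316. 200.] hue med 13.0 box 290 341 166 231 [ 0.497 -0.345]
0.89 [394. 210.] [ 0.599 -0.367  0.   ]
0.64 [318. 189.] [ 0.497 -0.351  0.   ]
0.56 [233. 200.] [ 0.389 -0.381  0.   ]
```

View pics/w3.png

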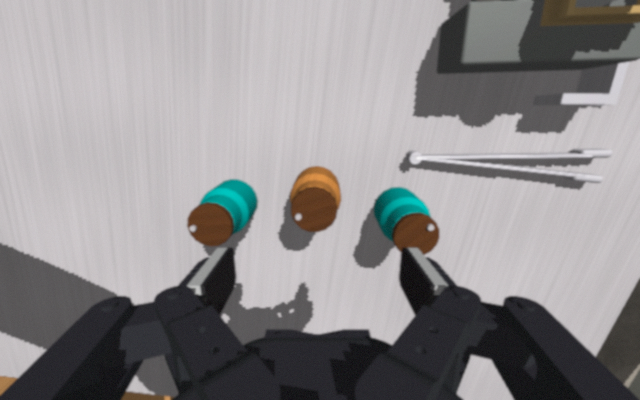

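The wooden cellar is at (315,200), its lid centred at (315,210), between the fingers. The turquoise look-alikes at (222,212) and (406,220) lie just outside the finger path.

```bash
python3 -c "
from h import *
print(back('wrist',(315,210),.088))"
```

```text
[ 0.49984984 -0.34549897  0.088     ]
```

Call:
carry_out:
  deltas: [-1,-10,-30,0,1,-1,-6,-30,0,1,0,0,-20,0,1,0,0,0,0,1]

```text
clock: 35.13
tool_pos: [0.5097, -0.3349, 0.2967]
eef_rot: [0.656, 0.754, -0.019, 0.007]
contact_force: [-1.7, 0.3, -0.8]
grip_width: 1.0
```

```bash
python3 -c "
from h import *
st();tip()"
```

```text
t 35.13 [ 509.7 -334.9  296.7] yaw 97.9 F [-1.7  0.3 -0.8] g 1.0
tip [ 507.3 -341.4  123.4] lean [-0.014 -0.037]
```

Call:
carry_out:
  deltas: [-10,-7,0,0,1,0,0,0,0,1]

```text
clock: 35.3
tool_pos: [0.5009, -0.3401, 0.2962]
eef_rot: [0.655, 0.756, -0.019, 0.006]
contact_force: [-0.1, -0.4, 0.1]
grip_width: 0.998
```

Call:
carry_out:
  deltas: [0,0,-30,0,1,0,0,-25,0,1,0,0,-13,0,1,0,0,0,0,1]

```text
clock: 35.63
tool_pos: [0.5038, -0.3408, 0.2356]
eef_rot: [0.654, 0.756, -0.018, 0.014]
contact_force: [-1.1, 0.0, -0.8]
grip_width: 1.0
```

```bash
python3 -c "
from h import *
st();tip()"
```

```text
t 35.63 [ 503.8 -340.8  235.6] yaw 98.3 F [-1.1  0.  -0.8] g 1.0
tip [ 503.2 -348.7   62.3] lean [-0.003 -0.045]
```

Call:
carry_out:
  deltas: [-3,0,-9,0,1,0,0,0,0,0.3,0,0,0,0,0.3,0,0,0,0,0.3,0,0,0,0,0.3,0,0,0,0,0.3,0,0,0,0,0.3]
  grip_force: 30

```text
clock: 36.22
tool_pos: [0.5024, -0.3422, 0.2329]
eef_rot: [0.654, 0.756, -0.018, 0.018]
contact_force: [-0.5, 0.6, -2.3]
grip_width: 0.544
```

Call:
carry_out:
  deltas: [0,0,12,0,0.3,0,0,25,0,0.3,0,0,35,0,0.3,0,0,40,0,0.3,0,0,40,0,0.3,0,0,15,0,0.3]

```text
clock: 36.72
tool_pos: [0.4988, -0.339, 0.4012]
eef_rot: [0.654, 0.756, -0.018, 0.01]
contact_force: [0.6, -0.2, -0.9]
grip_width: 0.542
```

Run:
```python
from h import *
st();tip(); look(['cellar'],n='scene',k=3); C=cam('wrist'); im=save('wrist','w4.png')
for d in arm.trace('wrist','cellar')[:4]:
    m=d['region']; h=cv2.cvtColor(im,cv2.COLOR_RGB2HSV)[m]; ys,xs=np.nonzero(m); print('cel',round(d['p'],2),np.round(d['point']),np.median(h[:,0]),xs.min(),xs.max(),ys.min(),ys.max())
```

```text
t 36.72 [ 498.8 -339.   401.2] yaw 98.4 F [ 0.6 -0.2 -0.9] g 0.54
tip [ 497.2 -345.9  227.9] lean [-0.009 -0.04 ]
scene cellar 0.83 [204. 155.] [ 285. -374.]
scene cellar 0.7 [192. 221.] [ 609. -378.]
scene cellar 0.55 [199. 177.] [ 406. -380.]
cel 0.72 [401. 206.] 32.0 372 433 173 235
cel 0.63 [317. 254.] 13.0 266 368 177 321
cel 0.63 [229. 192.] 47.5 197 261 163 222
```

Gripped at 46 mm, which is the neck diameter, and lifted. Now over to the tray.

Call:
carry_out:
  deltas: [11,16,8,0,0.3,22,32,4,0,0.3,22,32,0,0,0.3,22,32,0,0,0.3,22,32,0,0,0.3,22,32,0,0,0.3,22,32,0,0,0.3,22,32,0,0,0.3]

```text
clock: 37.58
tool_pos: [0.6595, -0.0924, 0.3756]
eef_rot: [0.659, 0.752, -0.026, -0.016]
contact_force: [-0.1, -0.3, -2.2]
grip_width: 0.548
```

Call:
carry_out:
  deltas: [20,30,0,-0.5,0.3,12,20,0,-0.5,0.3,0,0,0,0,0.3,0,0,0,0,0.3]

```text
clock: 37.92
tool_pos: [0.6937, -0.0321, 0.3615]
eef_rot: [0.662, 0.749, -0.032, -0.024]
contact_force: [-3.3, -7.2, 20.3]
grip_width: 0.54
```

```bash
cat > o.py <<'E'
from h import *
st();tip(); s=arm.sense(); M=R.from_quat(s['eef_rot']).as_matrix(); print('grasp',((s['tool_pos']+.155*M[:,2])*1000).round(1))
look(['jar_a','tray'],k=2,f='w5.png'); look(['jar_a','tray'],n='scene',k=2,f='s5.png'); look(['tray'],n='top')
C=cam('wrist'); im=arm.grab_frame('wrist')
for d in arm.trace('wrist','jar_a')[:2]: ys,xs=np.nonzero(d['region']); print('jar',round(d['p'],2),np.round(d['point']),xs.min(),xs.max(),ys.min(),ys.max())
E
python3 o.py
```

```text
t 37.92 [693.7 -32.1 361.5] yaw 97.1 F [-3.3 -7.2 20.3] g 0.54
tip [680.1 -34.7 188.6] lean [-0.079 -0.015]
grasp [681.5 -34.5 207. ]
wrist jar_a 0.86 [338. 149.] [684.  11.]
wrist tray 0.58 [340. 213.] [696. -52.]
scene jar_a 0.76 [324. 220.] [689.  18.]
scene jar_a 0.69 [275. 223.] [ 692. -123.]
scene tray 0.75 [301. 222.] [693. -50.]
jar 0.83 [338. 151.] 301 374 116 190
jar 0.61 [347. 324.] 307 365 300 332
```

The tool sagged and the cellar is pressing on a jar cap with 20 N, so I'm lifting straight away.

Call:
carry_out:
  deltas: [0,0,15,0,0.3,0,0,20,0,0.3,0,0,10,0,0.3,0,-10,0,0,0.3,0,0,0,0,0.3]

```text
clock: 38.83
tool_pos: [0.6908, -0.0434, 0.4015]
eef_rot: [0.662, 0.748, -0.034, -0.032]
contact_force: [-1.0, 0.5, -3.0]
grip_width: 0.539
```

```bash
python3 o.py
python3 - <<'E'
import cv2,numpy as np
s=cv2.imread('pics/s5.png')[150:260,240:370]; s=cv2.resize(s,(0,0),fx=3.2,fy=3.2,interpolation=cv2.INTER_CUBIC)
w=cv2.imread('pics/w5.png')[60:400,200:470]; h=max(s.shape[0],w.shape[0]); p=lambda x:cv2.copyMakeBorder(x,0,h-x.shape[0],0,0,cv2.BORDER_CONSTANT)
cv2.imwrite('pics/x5.png',np.hstack([p(s),p(w)]))
E
```

```text
t 38.83 [690.8 -43.4 401.5] yaw 96.9 F [-1.   0.5 -3. ] g 0.54
tip [674.8 -45.  228.9] lean [-0.093 -0.009]
grasp [676.5 -44.8 247.2]
wrist tray 0.95 [350. 192.] [697. -49.]
scene jar_a 0.86 [279. 225.] [ 701. -114.]
scene tray 0.89 [300. 222.] [691. -53.]
jar 0.67 [347. 142.] 316 378 109 173
```

Twelve pictures viewed, so I'm continuing on numbers alone. I'll check that both jars still stand upright by comparing their traced outlines in the scene view with the outlines upright jars would project.

```bash
cat > jf.py <<'E'
from h import *
from scipy.optimize import minimize
def hull(n,c,C,r=.028,z0=.062,h=.07):
    a=np.linspace(0,2*np.pi,32); return np.array([proj(n,[c[0]+r*np.cos(t),c[1]+r*np.sin(t),z],C) for z in (z0,z0+h) for t in a])
def fit(n):
    C=cam(n); arm.grab_frame(n)
    for d in arm.trace(n,'jar_a')[:3]:
        ys,xs=np.nonzero(d['region']); b=np.array([xs.min(),xs.max(),ys.min(),ys.max()]); g=back(n,d['point'],.1,C)[:2]
        f=lambda c:(lambda P:np.sum((np.array([P[:,0].min(),P[:,0].max(),P[:,1].min(),P[:,1].max()])-b)**2))(hull(n,c,C))
        r=minimize(f,g,method='Nelder-Mead'); print(n,'p',round(d['p'],2),'px',np.round(d['point']),'xy',(r.x*1000).round(),'rms px',round((r.fun/4)**.5,1),'size',b[1]-b[0],b[3]-b[2])
fit('scene');fit('wrist');fit('top')
E
python3 jf.py
```

```text
scene p 0.76 px [279. 214.] xy [ 696. -117.] rms px 1.7 size 20 27
scene p 0.68 px [323. 211.] xy [677.  14.] rms px 2.0 size 19 26
wrist p 0.83 px [348. 140.] xy [684.  12.] rms px 1.7 size 63 65
top p 0.56 px [367. 156.] xy [ 700. -131.] rms px 4.8 size 10 21
```

Call:
carry_out:
  deltas: [10,-5,1,0,0.3,10,-5,1,0,0.3,8,-3,1,0,0.3,0,0,0,0,0.3]

```text
clock: 39.97
tool_pos: [0.7197, -0.0551, 0.4053]
eef_rot: [0.662, 0.748, -0.034, -0.032]
contact_force: [-0.7, -0.2, -1.5]
grip_width: 0.541
```

```bash
cat > b.py <<'E'
from h import *
s=arm.sense(); M=R.from_quat(s['eef_rot']).as_matrix(); l=M[:,2]; g=s['tool_pos']+.155*l; t=l[:2]-np.array([-.002,-.05])
st(); print('lean',l[:2].round(3),'base xy',(g[:2]*1000+[0,3]+74*t).round(1),'base z',round(g[2]*1000-79.5,1))
E
python3 b.py
```

```text
t 39.97 [719.7 -55.1 405.3] yaw 97.0 F [-0.7 -0.2 -1.5] g 0.54
lean [-0.092 -0.008] base xy [698.8 -50.2] base z 171.4
```

Call:
carry_out:
  deltas: [0,-1,-15,0,0.3,0,0,-15,0,0.3,0,0,-8,0,0.3,0,0,0,0,0.3]

```text
clock: 40.3
tool_pos: [0.7191, -0.0559, 0.3629]
eef_rot: [0.662, 0.748, -0.034, -0.032]
contact_force: [-0.1, 0.3, -2.4]
grip_width: 0.537
```

```bash
python3 b.py
python3 - <<'E'
from h import *
# cellar held: compare wooden pixels in scene with prediction
im=arm.grab_frame('scene'); h=cv2.cvtColor(im,cv2.COLOR_RGB2HSV)
for d in arm.trace('scene','cellar')[:4]:
    ys,xs=np.nonzero(d['region']); print(np.round(d['point']),xs.min(),xs.max(),ys.min(),ys.max(),np.median(h[d['region']][:,0]))
s=arm.sense(); C=cam('scene')
for z in (.137,.225): print(proj('scene',[.699,-.052,z],C).round(1),proj('scene',[.699,-.081,z],C).round(1),proj('scene',[.699,-.023,z],C).round(1))
E
python3 jf.py
```

```text
t 40.3 [719.1 -55.9 362.9] yaw 97.0 F [-0.1  0.3 -2.4] g 0.54
lean [-0.093 -0.008] base xy [697.9 -50.9] base z 129.1
[194. 212.] 187 206 192 224 89.0
[300. 202.] 289 310 182 211 14.0
[198. 166.] 189 207 151 180 89.0
[300.3 205.1] [289.8 205.5] [310.9 204.7]
[300.2 181. ] [289.2 181.3] [311.3 180.6]
scene p 0.8 px [325. 211.] xy [677.  14.] rms px 2.0 size 19 26
scene p 0.59 px [278. 215.] xy [ 692. -120.] rms px 1.0 size 20 29
wrist p 0.96 px [311. 121.] xy [684.  12.] rms px 2.5 size 73 77
```

The position agrees with the scene view: cellar pixels 289–310, predicted 290–311. Lowering.

Call:
carry_out:
  deltas: [0,-1,-15,0,0.3,0,0,-15,0,0.3,0,0,-12,0,0.3,0,0,0,0,0.3]

```text
clock: 41.03
tool_pos: [0.7201, -0.0572, 0.324]
eef_rot: [0.662, 0.748, -0.031, -0.028]
contact_force: [0.2, -0.3, -2.6]
grip_width: 0.541
```

```bash
python3 b.py
```

```text
t 41.03 [720.1 -57.2 324. ] yaw 97.0 F [ 0.2 -0.3 -2.6] g 0.54
lean [-0.082 -0.009] base xy [701.4 -52.6] base z 90.1
```

Call:
carry_out:
  deltas: [-3,0,-8,0,0.3,0,0,-8,0,0.3,0,0,-6,0,0.3,0,0,0,0,0.3]

```text
clock: 41.37
tool_pos: [0.716, -0.0572, 0.2963]
eef_rot: [0.662, 0.748, -0.032, -0.03]
contact_force: [-0.2, -0.0, -2.7]
grip_width: 0.544
```

```bash
python3 b.py
```

```text
t 41.37 [716.  -57.2 296.3] yaw 97.0 F [-0.2 -0.  -2.7] g 0.54
lean [-0.087 -0.008] base xy [696.1 -52.4] base z 62.4
```

Call:
carry_out:
  deltas: [0,0,-4,0,0.3]

```text
clock: 41.45
tool_pos: [0.7161, -0.0572, 0.2934]
eef_rot: [0.662, 0.748, -0.032, -0.03]
contact_force: [-11.5, 0.9, 26.9]
grip_width: 0.54
```

Call:
carry_out:
  deltas: [0,0,-3,0,0.3]

```text
clock: 41.53
tool_pos: [0.716, -0.0572, 0.2933]
eef_rot: [0.662, 0.748, -0.033, -0.031]
contact_force: [-9.2, 0.2, 14.9]
grip_width: 0.533
```

Touchdown on the tray floor. Releasing, then straight up.

Call:
carry_out:
  deltas: [0,0,1,0,0.62,0,0,0,0,0.7,0,0,0,0,1,0,0,0,0,1,0,0,0,0,1]

```text
clock: 41.95
tool_pos: [0.7173, -0.0574, 0.299]
eef_rot: [0.662, 0.748, -0.031, -0.028]
contact_force: [0.2, 0.2, 0.5]
grip_width: 0.996
```

Call:
carry_out:
  deltas: [0,0,15,0,1,0,0,30,0,1,0,0,40,0,1,0,0,40,0,1,0,0,40,0,1,-10,0,0,0,1]

```text
clock: 42.45
tool_pos: [0.705, -0.057, 0.4699]
eef_rot: [0.662, 0.748, -0.033, -0.031]
contact_force: [0.6, 0.7, 2.0]
grip_width: 1.002
```

Call:
carry_out:
  deltas: [-38,0,0,0,1,-38,0,0,0,1,-38,0,0,0,1,-38,-10,0,0,1,-38,-10,0,0,1,-38,-10,0,0,1,-20,0,0,0,1,0,0,0,0,1]

```text
clock: 43.12
tool_pos: [0.4454, -0.0862, 0.4825]
eef_rot: [0.661, 0.749, -0.028, -0.021]
contact_force: [0.6, -0.4, 0.5]
grip_width: 0.998
```

```bash
python3 jf.py
python3 - <<'E'
from h import *
st()
for n in ('scene','wrist','top'):
    C=cam(n); im=arm.grab_frame(n); h=cv2.cvtColor(im,cv2.COLOR_RGB2HSV)
    for d in arm.trace(n,'cellar')[:4]:
        ys,xs=np.nonzero(d['region']); print(n,'cellar',np.round(d['point']),xs.min(),xs.max(),ys.min(),ys.max(),'hue',np.median(h[d['region']][:,0]),back(n,d['point'],.11,C)[:2].round(3))
    a=np.linspace(0,6.28,24); P=np.array([proj(n,[.697+r*np.cos(t),-.052+r*np.sin(t),z],C) for r,z in((.029,.062),(.029,.108),(.023,.116),(.023,.15)) for t in a]); print(n,'predict upright box',P.min(0).round(),P.max(0).round())
    for l in('tray','post_left','post_right','bowl','mug','tongs','rail'):
        z={'tray':.062,'post_left':.031,'post_right':.031}.get(l,0)
        for d in arm.mark_of(n,l)[:1]: print(n,l,round(d['p'],2),back(n,d['point'],z,C)[:2].round(3))
E
```

```text
scene p 0.63 px [275. 214.] xy [ 694. -120.] rms px 1.4 size 20 28
scene p 0.55 px [325. 211.] xy [677.  14.] rms px 2.0 size 19 26
wrist p 0.94 px [556. 121.] xy [684.  12.] rms px 3.6 size 87 52
wrist p 0.89 px [529. 233.] xy [ 701. -120.] rms px 3.8 size 71 58
top p 0.83 px [314. 161.] xy [685.  10.] rms px 0.7 size 19 25
top p 0.64 px [361. 156.] xy [ 699. -119.] rms px 1.4 size 19 24
t 43.42 [449.4 -86.1 481. ] yaw 97.3 F [ 0.7  0.  -0.5] g 1.0
scene cellar [301. 212.] 290 309 195 226 hue 14.0 [ 0.7   -0.049]
scene cellar [199. 167.] 189 208 150 181 hue 89.0 [ 0.486 -0.356]
scene cellar [193. 214.] 187 206 193 223 hue 89.0 [ 0.691 -0.351]
scene predict upright box [290. 195.] [311. 231.]
scene tray 0.64 [ 0.7   -0.053]
scene post_left 0.97 [0.569 0.043]
scene post_right 0.77 [ 0.611 -0.167]
scene bowl 0.83 [0.466 0.372]
scene mug 0.88 [0.65  0.212]
scene tongs 0.66 [ 0.64  -0.043]
scene rail 0.97 [ 0.75  -0.042]
wrist cellar [283. 316.] 268 302 301 330 hue 89.0 [ 0.398 -0.3  ]
wrist cellar [393. 326.] 382 411 310 344 hue 89.0 [ 0.557 -0.286]
wrist cellar [551. 185.] 506 596 155 211 hue 14.0 [ 0.698 -0.057]
wrist predict upright box [503. 152.] [604. 209.]
wrist tray 0.71 [ 0.696 -0.049]
wrist post_left 0.64 [0.572 0.05 ]
wrist post_right 0.75 [ 0.607 -0.175]
wrist tongs 0.89 [ 0.716 -0.285]
top cellar [447. 195.] 435 458 185 207 hue 84.0 [ 0.586 -0.345]
top cellar [339. 160.] 330 350 146 171 hue 13.0 [ 0.686 -0.052]
top cellar [454. 266.] 442 467 258 278 hue 86.0 [ 0.393 -0.358]
top predict upright box [328. 143.] [350. 170.]
top tray 0.79 [ 0.693 -0.045]
top post_left 0.9 [0.573 0.051]
top post_right 0.96 [ 0.602 -0.172]
top bowl 0.78 [0.462 0.371]
top mug 0.86 [0.655 0.199]
top tongs 0.93 [ 0.711 -0.291]
top rail 0.8 [ 0.756 -0.032]
```

Run:
```python
from h import *
T=np.eye(4); T[:3,:3]=R.from_quat([.661,.75,-.029,-.017]).as_matrix(); T[:3,3]=[.6891,-.1053,.3453]
c=arm.calibration('wrist'); C=(np.array(c['mtx']),c['k1'],T@np.array(c['hand_eye']))
f=lambda ps,z:[back('wrist',p,z,C)[:2]*1000 for p in ps]
for nm,ps,z in (('caddy back',[(425,30),(419,90),(415,150),(410.5,210),(406.5,250)],.062),('rim outer',[(415,30),(411,90),(407,150),(403,210),(400.5,250)],.09)):
    P=np.array(f(ps,z)); k=np.polyfit(P[:,1],P[:,0],1); print(nm,P.round(1).tolist(),'yaw',np.degrees(np.arctan(-k[0])).round(2))
# now: top view, rim and rail line fits
im=arm.grab_frame('top').astype(np.uint8); Ct=cam('top'); g=cv2.cvtColor(im,cv2.COLOR_RGB2GRAY).astype(float)
hs=cv2.cvtColor(im,cv2.COLOR_RGB2HSV)
A=[];B=[];D=[]
for x in range(300,378):
    o=[r for r in range(135,165) if 10<=hs[r,x,0]<=25 and hs[r,x,1]>90]
    col=g[125:165,x]; d=np.diff(col); 
    if o: A.append(back('top',(x,o[0]-.5),.09,Ct)[:2]*1000)
    i=int(np.argmin(d[:25])); B.append(back('top',(x,125+i+.5),.04,Ct)[:2]*1000)
for nm,P in(('rim back',A),('rail front edge',B)):
    P=np.array(P)
    for _ in range(4):
        k=np.polyfit(P[:,1],P[:,0],1); e=P[:,0]-np.polyval(k,P[:,1]); P=P[abs(e)<2*e.std()+.5]
    print(nm,len(P),'yaw',np.degrees(np.arctan(-k[0])).round(2),'x at y=-50',np.polyval(k,-50).round(1),'rms',e.std().round(1))
```

```text
caddy back [[737.3, 37.8], [742.7, -5.7], [750.4, -54.3], [758.7, -109.2], [764.0, -150.2]] yaw 8.24
rim outer [[723.9, 28.8], [729.7, -9.9], [736.3, -53.2], [743.7, -102.2], [749.4, -138.4]] yaw 8.64
rim back 63 yaw 8.35 x at y=-50 732.4 rms 0.9
rail front edge 78 yaw 7.16 x at y=-50 749.6 rms 6.5
```

Run:
```python
from h import *
# rail front top edge in t0 (dark shadowed face in front): bright->dark going down; and far edge in scene s0
im=cv2.imread('pics/t0.png'); g=cv2.GaussianBlur(cv2.cvtColor(im,cv2.COLOR_BGR2GRAY),(3,3),0).astype(float); Ct=cam('top'); B=[]
for x in range(284,386):
    r0=int(151+(x-280)*(138-151)/110); c=g[r0-8:r0+9,x]; d=np.diff(c); i=int(np.argmin(d))
    if 0<i<15: a=d[i-1:i+2]; off=(a[0]-a[2])/(2*(a[0]-2*a[1]+a[2])+1e-9); B.append(back('top',(x,r0-8+i+.5+off),.04,Ct)[:2]*1000)
def rf(P,nm):
    P=np.array(P)
    for _ in range(6):
        k=np.polyfit(P[:,1],P[:,0],1); e=P[:,0]-np.polyval(k,P[:,1]); P=P[abs(e)<2*e.std()+.3]
    print(nm,len(P),'yaw',np.degrees(np.arctan(-k[0])).round(2),'x@-50',np.polyval(k,-50).round(1),'rms',e.std().round(2))
rf(B,'rail t0')
# same on wrist w0 picture (pose .446,-.1127,.4549): rail front top edge dark->bright going right
T=np.eye(4); T[:3,:3]=R.from_quat([.678,.735,.001,.003]).as_matrix(); T[:3,3]=[.446,-.1127,.4549]
c=arm.calibration('wrist'); C=(np.array(c['mtx']),c['k1'],T@np.array(c['hand_eye']))
g=cv2.GaussianBlur(cv2.imread('pics/w0.png',0),(3,3),0).astype(float); B=[]
for r in range(30,235):
    x0=int(560+(r-20)*(518-560)/220); cc=g[r,x0-14:x0+15]; d=np.diff(cc); i=int(np.argmax(d)); B.append(back('wrist',(x0-14+i+.5,r),.04,C)[:2]*1000)
rf(B,'rail w0')
# rim outer back edge in w0 & current for bias: current wrist/scene rim via orange
im=arm.grab_frame('scene'); hs=cv2.cvtColor(im,cv2.COLOR_RGB2HSV); Cs=cam('scene'); g=cv2.GaussianBlur(cv2.cvtColor(im,cv2.COLOR_RGB2GRAY),(3,3),0).astype(float)
A=[]
for x in range(270,336):
    o=[r for r in range(200,250) if 10<=hs[r,x,0]<=25 and hs[r,x,1]>90 and hs[r,x,2]>80]
    if o: A.append(back('scene',(x,o[-1]+.5),.062,Cs)[:2]*1000)
rf(A,'rim foot (scene)')
m=arm.trace('scene','rail')
ys,xs=np.nonzero(m[0]['region']); E=[];F=[]
for x in range(xs.min()+12,xs.max()-12):
    q=ys[xs==x]
    if len(q): E.append(back('scene',(x,q.min()-.5),.04,Cs)[:2]*1000); F.append(back('scene',(x,q.max()+.5),0,Cs)[:2]*1000)
rf(E,'rail top edge (scene)'); rf(F,'rail back foot (scene)')
```

```text
rail t0 102 yaw 6.7 x@-50 752.2 rms 0.24
rail w0 205 yaw 6.69 x@-50 753.2 rms 0.4
rim foot (scene) 66 yaw 8.43 x@-50 734.3 rms 1.11
rail top edge (scene) 104 yaw 6.73 x@-50 753.6 rms 1.08
rail back foot (scene) 98 yaw 6.92 x@-50 789.6 rms 1.15
```

The final check found the caddy about 1.7° out of square: caddy 8.4°, rail 6.7°, so the left back corner stands roughly 8 mm off the rail. I'll give the left post a gentle finishing push.

Call:
carry_out:
  deltas: [6,17,-35,0,0,6,17,-35,0,0,6,17,-35,0,0,6,17,-35,0,0,6,17,-35,0,0,6,17,-35,0,0,6,17,-35,0,0,0,17,-25,0,0]

```text
clock: 45.58
tool_pos: [0.4924, 0.0526, 0.2129]
eef_rot: [0.664, 0.748, -0.022, -0.009]
contact_force: [0.2, 0.3, -1.0]
grip_width: 0.0
```

```bash
python3 -c "
from h import *
st();tip()"
```

```text
t 45.58 [492.4  52.6 212.9] yaw 96.8 F [ 0.2  0.3 -1. ] g 0.0
tip [484.9  49.   39.7] lean [-0.044 -0.021]
```

Call:
carry_out:
  deltas: [20,2,-12,0,0,20,0,-4,0,0,10,0,0,0,0,0,0,0,0,0]

```text
clock: 45.92
tool_pos: [0.5394, 0.0585, 0.1861]
eef_rot: [0.661, 0.749, -0.028, -0.016]
contact_force: [0.7, -0.5, 1.1]
grip_width: -0.004
```

Call:
carry_out:
  deltas: [6,0,0,0,0,6,0,0,0,0]

```text
clock: 46.08
tool_pos: [0.5491, 0.0588, 0.1861]
eef_rot: [0.661, 0.749, -0.032, -0.022]
contact_force: [-26.3, 5.2, 20.5]
grip_width: 0.001
```

Call:
carry_out:
  deltas: [5,0,0,0,0,5,0,0,0,0]

```text
clock: 46.25
tool_pos: [0.5551, 0.0584, 0.1882]
eef_rot: [0.661, 0.749, -0.04, -0.029]
contact_force: [-21.3, -1.7, 19.6]
grip_width: -0.001
```

```bash
cat > sq.py <<'E'
from h import *
def rf(P,nm):
    P=np.array(P)
    for _ in range(6):
        k=np.polyfit(P[:,1],P[:,0],1); e=P[:,0]-np.polyval(k,P[:,1]); P=P[abs(e)<2*e.std()+.3]
    print(nm,len(P),'yaw',np.degrees(np.arctan(-k[0])).round(2),'x@-50',np.polyval(k,-50).round(1),'rms',e.std().round(2))
st();tip()
for n,z,rng in (('top',.09,range(300,378)),('scene',.062,range(270,336))):
    im=arm.grab_frame(n); hs=cv2.cvtColor(im,cv2.COLOR_RGB2HSV); C=cam(n); A=[]
    for x in rng:
        o=[r for r in (range(132,165) if n=='top' else range(200,250)) if 10<=hs[r,x,0]<=25 and hs[r,x,1]>90 and hs[r,x,2]>60]
        if o: A.append(back(n,(x,o[0]-.5 if n=='top' else o[-1]+.5),z,C)[:2]*1000)
    rf(A,n)
E
python3 sq.py
```

```text
t 46.25 [555.1  58.4 188.2] yaw 97.1 F [-21.3  -1.7  19.6] g -0.0
tip [538.4  54.9  15.6] lean [-0.096 -0.02 ]
top 59 yaw 7.67 x@-50 733.7 rms 0.91
scene 66 yaw 7.44 x@-50 735.6 rms 1.13
```

Call:
carry_out:
  deltas: [6,0,0,0,0,6,0,0,0,0]

```text
clock: 46.52
tool_pos: [0.5628, 0.0577, 0.1921]
eef_rot: [0.661, 0.748, -0.046, -0.036]
contact_force: [-18.3, -0.0, 15.0]
grip_width: -0.003
```

```bash
python3 sq.py
```

```text
t 46.52 [562.8  57.7 192.1] yaw 97.1 F [-18.3  -0.   15. ] g -0.0
tip [542.8  54.   19.9] lean [-0.116 -0.021]
top 60 yaw 7.39 x@-50 734.2 rms 0.91
scene 66 yaw 7.11 x@-50 735.9 rms 1.11
```

Call:
carry_out:
  deltas: [7,0,0,0,0,7,0,0,0,0,7,0,0,0,0]

```text
clock: 46.87
tool_pos: [0.5784, 0.0571, 0.195]
eef_rot: [0.661, 0.747, -0.054, -0.045]
contact_force: [-23.4, 1.4, 13.2]
grip_width: -0.0
```

```bash
python3 sq.py
```

```text
t 46.87 [578.4  57.1 195. ] yaw 97.0 F [-23.4   1.4  13.2] g -0.0
tip [554.4  53.4  23.3] lean [-0.138 -0.021]
top 63 yaw 6.23 x@-50 735.3 rms 0.96
scene 66 yaw 6.26 x@-50 737.4 rms 1.08
```

Left is in (yaw about 6.3°). Now one gentle push on the right to seat it.

Call:
carry_out:
  deltas: [-22,0,2,0,0,5,-35,0,0,0,5,-38,0,0,0,3,-38,0,0,0,0,-38,0,0,0,0,-38,0,0,0,0,-38,0,0,0,0,0,0,0,0]

```text
clock: 47.63
tool_pos: [0.5664, -0.1773, 0.2087]
eef_rot: [0.66, 0.749, -0.051, -0.038]
contact_force: [0.6, 0.1, 0.5]
grip_width: -0.001
```

Call:
carry_out:
  deltas: [8,0,0,0,0,8,0,0,0,0]

```text
clock: 47.8
tool_pos: [0.582, -0.1802, 0.2111]
eef_rot: [0.662, 0.747, -0.051, -0.037]
contact_force: [0.7, -0.2, 0.1]
grip_width: 0.003
```

Call:
carry_out:
  deltas: [7,3,-10,0,0,6,2,-2,0,0]

```text
clock: 47.97
tool_pos: [0.5972, -0.1741, 0.2004]
eef_rot: [0.662, 0.747, -0.05, -0.035]
contact_force: [-0.7, -0.2, -1.1]
grip_width: -0.0
```

Call:
carry_out:
  deltas: [6,0,0,0,0]

```text
clock: 48.05
tool_pos: [0.6041, -0.1725, 0.1997]
eef_rot: [0.662, 0.747, -0.05, -0.036]
contact_force: [-1.2, -0.4, 0.7]
grip_width: 0.003
```

```bash
python3 sq.py
```

```text
t 48.05 [ 604.1 -172.5  199.7] yaw 97.0 F [-1.2 -0.4  0.7] g 0.0
tip [ 583.5 -177.1   27.6] lean [-0.119 -0.027]
top 60 yaw 6.42 x@-50 735.4 rms 0.9
scene 66 yaw 6.21 x@-50 737.3 rms 1.13
```

Call:
carry_out:
  deltas: [6,0,0,0,0,5,0,0,0,0]

```text
clock: 48.32
tool_pos: [0.613, -0.1719, 0.1988]
eef_rot: [0.66, 0.748, -0.056, -0.042]
contact_force: [-26.4, -6.0, 19.6]
grip_width: -0.002
```

Call:
carry_out:
  deltas: [5,0,0,0,0]

```text
clock: 48.4
tool_pos: [0.6154, -0.1721, 0.1987]
eef_rot: [0.659, 0.748, -0.062, -0.048]
contact_force: [-25.5, -0.9, 19.2]
grip_width: -0.001
```

```bash
python3 sq.py
```

```text
t 48.4 [ 615.4 -172.1  198.7] yaw 97.3 F [-25.5  -0.9  19.2] g -0.0
tip [ 588.8 -177.1   27.4] lean [-0.153 -0.029]
top 61 yaw 6.71 x@-50 736.3 rms 0.98
scene 66 yaw 6.7 x@-50 738.5 rms 1.12
```

Call:
carry_out:
  deltas: [6,0,0,0,0,6,0,0,0,0]

```text
clock: 48.67
tool_pos: [0.6204, -0.1723, 0.1984]
eef_rot: [0.657, 0.747, -0.073, -0.062]
contact_force: [-23.4, -0.2, 14.9]
grip_width: -0.005
```

```bash
python3 sq.py
```

```text
t 48.67 [ 620.4 -172.3  198.4] yaw 97.3 F [-23.4  -0.2  14.9] g -0.01
tip [ 587.6 -177.    28.2] lean [-0.189 -0.027]
top 58 yaw 6.99 x@-50 736.6 rms 0.93
scene 66 yaw 6.63 x@-50 738.2 rms 1.15
```

The right side no longer moves. A last check push on the left to confirm that it is seated.

Call:
carry_out:
  deltas: [-30,0,2,0,0,-22,0,0,0,0,0,38,-1,0,0,0,38,-1,0,0,0,38,-1,0,0,0,38,-1,0,0,0,38,-1,0,0,0,38,0,0,0]

```text
clock: 49.43
tool_pos: [0.5647, 0.0585, 0.1958]
eef_rot: [0.662, 0.744, -0.075, -0.063]
contact_force: [0.5, 0.4, -0.1]
grip_width: -0.0
```

Call:
carry_out:
  deltas: [7,0,0,0,0,6,0,0,0,0]

```text
clock: 49.6
tool_pos: [0.5767, 0.0662, 0.1956]
eef_rot: [0.658, 0.747, -0.075, -0.064]
contact_force: [0.2, -0.4, 0.4]
grip_width: -0.0
```

```bash
python3 sq.py
```

```text
t 49.6 [576.7  66.2 195.6] yaw 97.3 F [ 0.2 -0.4  0.4] g -0.0
tip [543.1  61.4  25.6] lean [-0.194 -0.028]
top 64 yaw 6.69 x@-50 736.5 rms 1.07
scene 66 yaw 6.52 x@-50 738.4 rms 1.11
```

Call:
carry_out:
  deltas: [6,-4,0,0,0,5,0,0,0,0,5,0,0,0,0]

```text
clock: 49.95
tool_pos: [0.5904, 0.0584, 0.1951]
eef_rot: [0.659, 0.744, -0.081, -0.074]
contact_force: [-26.5, 11.2, 19.2]
grip_width: -0.001
```

Call:
carry_out:
  deltas: [5,0,0,0,0,5,0,0,0,0]

```text
clock: 50.12
tool_pos: [0.5952, 0.0575, 0.1949]
eef_rot: [0.66, 0.741, -0.09, -0.088]
contact_force: [-20.4, 5.9, 16.1]
grip_width: -0.003
```

```bash
python3 sq.py
```

```text
t 50.12 [595.2  57.5 194.9] yaw 96.6 F [-20.4   5.9  16.1] g -0.0
tip [551.8  54.5  27. ] lean [-0.25  -0.017]
top 61 yaw 6.78 x@-50 736.4 rms 0.95
scene 66 yaw 6.55 x@-50 738.4 rms 1.11
```

Neither side moves any more and the yaw matches the rail (6.5–6.8° against 6.7°). Backing off for the final check.

Call:
carry_out:
  deltas: [-30,0,2,0,0,-40,0,10,0,0,-30,0,40,0,0,0,0,40,0,0,0,0,40,0,0,0,0,40,0,0,0,0,0,0,0]

```text
clock: 50.8
tool_pos: [0.4934, 0.0481, 0.3622]
eef_rot: [0.665, 0.735, -0.095, -0.095]
contact_force: [1.2, 0.2, 0.6]
grip_width: -0.003
```

```bash
python3 sq.py; python3 jf.py
python3 - <<'E'
from h import *
for n in ('scene','top'):
    C=cam(n); im=arm.grab_frame(n); h=cv2.cvtColor(im,cv2.COLOR_RGB2HSV)
    for d in arm.trace(n,'cellar')[:4]:
        ys,xs=np.nonzero(d['region']); print(n,'cellar',np.round(d['point']),xs.min(),xs.max(),ys.min(),ys.max(),'hue',np.median(h[d['region']][:,0]))
    a=np.linspace(0,6.28,24); P=np.array([proj(n,[.699+r*np.cos(t),-.052+r*np.sin(t),z],C) for r,z in((.029,.062),(.029,.108),(.023,.116),(.023,.15)) for t in a]); print(n,'predict',P.min(0).round(),P.max(0).round())
    for l in('bowl','mug','tongs','tray'):
        for d in arm.mark_of(n,l)[:1]: print(n,l,back(n,d['point'],.062*(l=='tray'),C)[:2].round(3))
E
```

```text
t 50.8 [493.4  48.1 362.2] yaw 95.6 F [1.2 0.2 0.6] g -0.0
tip [447.4  45.7 195.1] lean [-0.265 -0.014]
top 63 yaw 6.84 x@-50 736.5 rms 0.99
scene 66 yaw 6.65 x@-50 738.4 rms 1.12
scene p 0.96 px [325. 211.] xy [685.  15.] rms px 2.0 size 20 26
scene p 0.56 px [277. 218.] xy [ 696. -120.] rms px 1.7 size 20 27
wrist p 0.7 px [573. 264.] xy [605.  16.] rms px 37.0 size 149 222
wrist p 0.65 px [632. 302.] xy [629.  18.] rms px 57.7 size 18 63
top p 0.78 px [314. 161.] xy [688.  11.] rms px 0.5 size 20 25
top p 0.6 px [360. 156.] xy [ 701. -119.] rms px 1.4 size 19 24
scene cellar [299. 214.] 290 310 196 227 hue 14.0
scene cellar [192. 213.] 187 207 192 223 hue 89.0
scene cellar [197. 168.] 189 208 151 180 hue 89.0
scene predict [290. 196.] [311. 231.]
scene bowl [0.47  0.364]
scene mug [0.647 0.217]
scene tongs [ 0.713 -0.286]
scene tray [ 0.696 -0.041]
top cellar [340. 156.] 331 351 145 169 hue 13.0
top cellar [444. 194.] 434 458 185 207 hue 86.0
top cellar [454. 270.] 442 467 258 278 hue 75.0
top predict [328. 143.] [350. 169.]
top bowl [0.462 0.355]
top mug [0.654 0.206]
top tongs [ 0.713 -0.286]
top tray [ 0.699 -0.053]
```

```bash
python3 -c "
from workcell import arm
print(arm.finish_job())"
```

```text
the job is handed in; nothing more can be done
None
```

I handed the job in at about 51 s of the 72 s allowed. The caddy is home against the rail, and the wooden salt cellar stands upright on the tray floor between the two jars. One correction came out of the order you asked for, described below.

**What I did**
- **Caddy:** I walked it back by pushing the two front posts in turn, a little on each. By my estimates it stayed within about 8° of square. I never pressed the drawer front or the tray rim.
- **Cellar:** I nudged the jars apart with shut fingers. I then took the all-wood cellar by its neck, set it between them and let go. I left the two turquoise ones alone.

**Last checks**
- **Squareness:** the caddy's yaw measured 6.65–6.84° against the rail's 6.7°, and neither post moved when pushed again.
- **Contact with the rail:** the cameras put the back face 1–2 mm short of the rail. That is within the calibration error, so I could not prove full contact.
- **Cellar and jars:** their outlines match upright ones in both fixed views. The last close look was on numbers only, because the picture limit was used up.
- **Bowl, mug and tongs:** they are where they were, within the accuracy of the detections.

**What went wrong**
- **Caddy not fully home at first:** after placing the cellar I found the caddy still 1.7° out, with about 8 mm open at the left. I finished it with a few gentle post pushes, so the final seating came after the cellar was in.
- **Cellar pressed on a jar:** on the way in, the arm sagged and the held cellar pressed on one jar's cap with about 20 N. I lifted it at once, and neither jar tipped or shifted noticeably.
- **Leaning tool:** pushing the posts tilted the gripper. I straightened it once by pressing the fingertips against the back of the fixed rail, with 33 N at most.

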